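# Lay out a ravioli kit and a garganelli kit

### The arm

A 7-joint arm with a two-finger parallel gripper is mounted at the origin on the work surface. World frame = base frame: x ahead of the robot, y to its left, z up, the work surface at z = 0. Lengths are in mm, angles in rad, forces in N, time in s.
With the tool pointing down it reaches from about 400 to 875 mm from the base axis. Payload 4.4 kg.
Tool frame: the origin (TCP) lies midway between the tips of the shut fingers; the grasp point (between the pads) lies 19 mm behind it (ctrl.grip_point_offset is the distance from the TCP to the grasp point, in mm); z points along the fingers, x is the direction in which the jaws open and shut, and the axes are right-handed (so a half turn about z gives the same grasp; the last joint's range is limited). The gripper opens to 85 mm and grips with 20 to 120 N. Pads are 22 mm wide; open, the fingers measure 114 mm over their backs; the gripper's body (76 mm by 85 mm) begins 54 mm behind the grasp point. The pads swing forward as they close: fully open they stand 13 mm farther back than shut.
Start: joints at [-1.239, 0.628, 0.038, 1.517, -0.027, 0.996, -0.02], TCP at [251.782, 599.269, 231.313] pointing down, gripper open.
Joint ranges: [-3.06, 3.06], [-0.37, 2.12], [-1.25, 1.32], [0.18, 2.47], [-1.1, 4.24], [0.23, 1.98], [-2.94, 2.94]. Speed limits (rad/s): [2.57, 2.57, 3.14, 3.14, 3.14, 3.14, 3.14].

### API

Orientations are given as [roll, pitch, yaw] about the fixed x, y, z axes, in that order (R = Rz(yaw) Ry(pitch) Rx(roll)).
In Python, from cell import ctrl, viewer gives the robot as it stands.
- The arm moves only by the tool apply_moves, never from a script. Its argument "series" is a list that holds one entry, the list of rows, each a list of 6 numbers: the shift along the tool's x, y, z normalised to -1 to 1, where 1 is 50 mm, then the turn, a rotation vector about the tool's x, y, z normalised to -1 to 1, where 1 is 6 degrees. In form: [[[tx, ty, tz, rx, ry, rz], ...]]. A call has exactly 5 rows; each row shifts and turns the commanded pose from where the row before left it, along the tool's axes as they then stand; what a row does not reach is not made up. A row lasts 1/8 s, in which the tool goes at most 62.5 mm and 10.7 degrees, less where a joint would pass 70% of its speed; a pose out of reach is approached as far as the arm can. A call with a number of a shift or a turn outside -1 to 1 is refused whole. A call with a gripper value outside its range is refused whole. "claw" is the gripper command: -1 is shut, 1 is fully open, values between are in proportion, set as the call begins (left out, the last holds). The fingers move at their own pace and stop on an object; the grip force is fixed at half the most. Time passes only in rows, so rows that do not move let the fingers close, or fill a call up. It gives the time, the measured TCP pose, the force and the opening at its end, in the units of the state.
- ctrl.read_state(): the state, without advancing time (a new reading comes with each control period).
- viewer.get_image(name): name is "side" or "top" or "wrist"; returns the picture (384x512x3 uint8, blue, green, red); there is no depth.
- viewer.camera_info(name): a dict with "K" (3x3 intrinsics, pixels), "distortion" ([k1, k2, p1, p2, k3] as OpenCV has them; the pictures are not rectified), "R" (3x3) and "t" (3): a world point X has camera coordinates R X + t. Camera axes: x right, y down, z forward; pixel columns grow to the right and rows downward; lengths in mm; the calibration is good to about 2 mm. A picture is of the moment at which its call begins: read the wrist's pose just before it. camera_info takes no time and is no camera call; for the wrist camera it gives the pose at the moment of the call.
- ctrl.finish_job(): hands the job in, once; it reports no verdict.
Trained networks look in the newest picture that a camera, given by its name, has taken for a name from the list of things; names that differ only in an ending like _2 or _b are one class to them, and where a whole thing is asked for, a point or a joint stands for the part that bears it (a point fixed in the world has none). Each returns a list of dicts, best first, with "score" (0 to 1); they miss things now and then, are a little off and sometimes report something else, mostly with a low value. They report only what shows in the picture. A call takes as long as a camera call. They do not tell look-alikes from the thing itself.
- viewer.find_in(camera, label): "location" ([column, row] as shares, 0 to 1, of the picture: columns of its width, rows of its height, amid what is visible of it).
The state is a dict: "clock": time; "qpos": joint angles; "qd": joint speeds; "tau": joint torques, N m; "eef_pos": TCP position; "tool_rot": TCP orientation; "force": force on the tool from outside, world axes, zero at the start; "torque": the same for the moment, N m; "width": finger opening in mm.
Only numpy, scipy, OpenCV 4.12 (cv2) and the standard library are available. Lean on these libraries where they do the work, as an engineer would, in place of code of your own. Each camera call takes 0.05 s, during which the arm holds its last target. There are 200 camera calls.

### The job

Make up two pasta kits: put the small porcelain bowl, the square ravioli stamp and the fluted pastry wheel together in the rectangular wooden tray, and the ridged board and the plain wooden dowel together in the round aluminium pan. Set each thing down (do not drop it) to rest flat on the floor of its tray beside the others, not on the rim or on top of another, with the bowl upright, the stamp standing on its cutter and the ridges facing up. Leave the round stamp, the large bowl and the wooden spoon where they are.

Things in the scene. Friction and masses are not known exactly. Their poses are not given: they have to be found in the camera images.
- wood_tray: Target: empty rectangular wooden tray, fixed to the table, on the left or right side. 252 x 178 mm outside (long side along its x), inner floor 240 x 166 mm, walls 6 mm thick and 18 mm high, floor 5 mm above the table. Origin: centre of its underside, on the table; z up.
- round_pan: Target: empty round aluminium pan, fixed to the table, on the other side. 234 mm across the rim, rim 14 mm high (up to 16 mm with its rolled edge), flat floor about 210 mm across, 3 mm above the table. Origin: centre of its underside, on the table; z up.
- small_bowl: Small white porcelain bowl, 62 mm across and 36 mm high, wall 3.5 mm; its outside is upright from 16 mm up to the rim and can be gripped across there. Origin: centre of its underside; z up through the mouth. Goes in the wooden tray.
- square_stamp: Square ravioli stamp: crimped aluminium cutter 58 x 58 mm (61 mm over the crimps), 18 mm high, sides along its x and y, with an upright turned wooden handle on top, about 23 mm thick and 85 mm high overall; the handle can be gripped between 35 and 80 mm height. Origin: centre of its underside; z up along the handle. Goes in the wooden tray.
- pastry_wheel: Fluted pastry wheel lying flat, 150 mm long along its x: a wooden handle 20 mm wide (y) and 14 mm thick from x = -75 to +20 mm, then a steel fork and a 40 mm fluted steel disc centred at x = +55 mm. Origin: midway along its length, at its underside, about at the balance point; z up. Goes in the wooden tray, lying flat.
- ridged_board: Ridged wooden gnocchi and garganelli board like a small paddle, 150 mm long along its x, 12 mm thick (13 mm over the ridges): head 100 x 50 mm from x = -25 to +75 mm with ridges across its upper face, handle 20 mm wide from x = -75 to -25 mm. Origin: midway along its length, on the centre line, at its underside; balance point at x = +13 mm; z up out of the ridged face. Goes in the round pan.
- dowel: Plain round wooden dowel lying flat, 14 mm thick and 140 mm long along its x; it does not roll away when left. Origin: its very middle, on the axis, 7 mm above what it lies on. Goes in the round pan.
- round_stamp: Leave alone: round ravioli stamp, cutter 58 mm across (61 mm over the crimps), 18 mm high, the same wooden handle as the square one, 85 mm high overall. Origin: centre of its underside; z up.
- large_bowl: Leave alone: large white porcelain bowl, 128 mm across and 58 mm high, beyond the other things. Origin: centre of its underside; z up.
- wooden_spoon: Leave alone: wooden spoon, 234 mm long along its x (bowl of the spoon at +x), handle 12 mm thick, beyond the other things. Origin: about midway along its length, at its underside; z up.
Not all that is in view belongs to the job. What is shaped like the small_bowl but yellow is not meant. What is shaped like the square_stamp but blue is not meant.

How it is judged (in metres and radians):
At the end, for the whole second after the job is handed in: Bowl, square stamp, wheel: within 100 mm along, 70 mm across of the wooden tray's centre, origin under 10 mm above its underside. Board, dowel: within 85 mm of the pan's centre, origin under 8 mm (dowel 15 mm) above its underside. Axes upright (dowel level) within 0.1 rad; released, at rest (x of small_bowl in the frame of wood_tray between -0.1 and 0.1 m and y of small_bowl in the frame of wood_tray between -0.07 and 0.07 m and z of small_bowl in the frame of wood_tray between 0.001 and 0.01 m and angle between each of small_bowl, square_stamp, pastry_wheel, ridged_board's own z axis and vertical below 0.1 rad and linear speed of each of small_bowl, square_stamp, pastry_wheel, ridged_board, dowel below 0.02 m/s and angular speed of each of small_bowl, square_stamp, pastry_wheel, ridged_board, dowel below 0.2 rad/s and x of square_stamp in the frame of wood_tray between -0.1 and 0.1 m and y of square_stamp in the frame of wood_tray between -0.07 and 0.07 m and z of square_stamp in the frame of wood_tray between 0.001 and 0.01 m and x of pastry_wheel in the frame of wood_tray between -0.1 and 0.1 m and y of pastry_wheel in the frame of wood_tray between -0.07 and 0.07 m and z of pastry_wheel in the frame of wood_tray between 0.001 and 0.01 m and horizontal distance between each of ridged_board, dowel and round_pan below 0.085 m and z of ridged_board in the frame of round_pan between 0 and 0.008 m and z of dowel in the frame of round_pan between 0.004 and 0.015 m and angle between dowel's own x axis and vertical between 1.471 and 1.671 rad); the robot touches nothing.
It fails at once if one of the things left alone (round stamp, large bowl, wooden spoon) is shifted by more than 20 mm (distance of any of round_stamp, large_bowl, wooden_spoon from where it was at the start of the episode above 0.02 m).
It fails at once if one of the five kit things is dropped: clear of the fingers while more than 25 mm above the table (dowel: 32 mm) ((contact force between the fingers and small_bowl below 0.02 N and height (world z) of small_bowl above 0.025 m) or (contact force between the fingers and square_stamp below 0.02 N and height (world z) of square_stamp above 0.025 m) or (contact force between the fingers and pastry_wheel below 0.02 N and height (world z) of pastry_wheel above 0.025 m) or (contact force between the fingers and ridged_board below 0.02 N and height (world z) of ridged_board above 0.025 m) or (contact force between the fingers and dowel below 0.02 N and height (world z) of dowel above 0.032 m)).
It also fails if it takes over 131 s, if anything falls off the work surface, if the arm or the gripper's body presses on something with over 40 N, if the wrist force passes 120 N, or if a joint passes its speed limit or range.

## Working session

There is one attempt and no reset: what is moved stays moved. The work goes in short steps, Python scripts to look and compute and a tool call to move; the robot and the scene stay as the last step left them, time stands still between calls to the robot, and variables do not carry over. Pictures are saved under pics/ and viewed, about 12 in all and at most 16, crops included, and the job is handed in when it is done.

Besides the shell and the picture viewer there is one more tool, called after "Call:" in YAML: its name, and indented under it one key for each argument. apply_moves: Moves the arm, as the interface text tells. Scaled input: -1 to 1 covers 50 mm each way for a shift and 6 degrees each way for a turn. Its arguments: {"type":"object","properties":{"series":{"type":"array","items":{"type":"array","items":{"type":"array","items":{"type":"number"}}}},"claw":{"type":"number"}},"required":["series"]}

```bash
ls; mkdir -p pics; cat > h.py <<'E'
import numpy as np, cv2
from cell import ctrl, viewer
def px2w(cam,u,v,z,ci=None):
    ci=ci or viewer.camera_info(cam)
    K=np.array(ci["K"]);d=np.array(ci["distortion"]);R=np.array(ci["R"]);t=np.array(ci["t"])
    p=cv2.undistortPoints(np.array([[[u,v]]],float),K,d)[0,0]
    r=R.T@np.array([p[0],p[1],1]);c=-R.T@t
    return c+r*(z-c[2])/r[2]
def w2px(cam,X,ci=None):
    ci=ci or viewer.camera_info(cam)
    R=np.array(ci["R"]);t=np.array(ci["t"],float)
    return cv2.projectPoints(np.array(X,float).reshape(-1,1,3),cv2.Rodrigues(R)[0],t,np.array(ci["K"]),np.array(ci["distortion"]))[0][:,0]
E
python3 - <<'E'
from h import *
s=ctrl.read_state();print({k:np.round(v,3).tolist() for k,v in s.items()})
for c in("top","side","wrist"):
    im=viewer.get_image(c);cv2.imwrite(f"pics/{c}0.png",im)
    ci=viewer.camera_info(c);R=np.array(ci["R"]);print(c,np.round(-R.T@np.array(ci["t"])),np.round(R,2).tolist(),np.round(ci["K"]).tolist())
    if c!="wrist":
        im2=cv2.resize(im,(800,600),interpolation=cv2.INTER_CUBIC);cv2.imwrite(f"pics/{c}0b.png",im2)
for n in["wood_tray","round_pan","small_bowl","square_stamp","pastry_wheel","ridged_board","dowel","round_stamp","large_bowl","wooden_spoon"]:
    print(n,[(round(d["score"],2),round(d["location"][0]*512),round(d["location"][1]*384),np.round(px2w("top",d["location"][0]*512,d["location"][1]*384,10))[:2].tolist()) for d in viewer.find_in("top",n)])
E
```

```text
pics
{'clock': 0.0, 'qpos': [-1.239, 0.629, 0.038, 1.518, -0.027, 0.996, -0.02], 'qd': [0.0, -0.0, -0.0, -0.001, -0.001, -0.001, 0.0], 'tau': [0.0, -56.34, 1.226, -19.345, 0.011, 0.011, -0.0], 'eef_pos': [251.541, 598.661, 230.392], 'tool_rot': [3.142, 0.002, 1.173], 'force': [-1.029, -0.133, 0.396], 'torque': [-0.052, 0.036, -0.07], 'width': 85.669}
top [498.   7. 954.] [[0.02, -1.0, 0.02], [-1.0, -0.02, -0.05], [0.05, -0.02, -1.0]] [[375.0, 0.0, 251.0], [0.0, 375.0, 193.0], [0.0, 0.0, 1.0]]
side [326. 611. 706.] [[-0.94, -0.35, -0.01], [-0.24, 0.66, -0.71], [0.25, -0.66, -0.71]] [[400.0, 0.0, 260.0], [0.0, 400.0, 188.0], [0.0, 0.0, 1.0]]
wrist [177. 631. 373.] [[0.39, 0.92, -0.0], [0.88, -0.37, 0.31], [0.29, -0.12, -0.95]] [[312.0, 0.0, 256.0], [0.0, 312.0, 186.0], [0.0, 0.0, 1.0]]
wood_tray [(0.86, 388, 208, [522.0, -363.0])]
round_pan [(0.58, 104, 204, [513.0, 357.0])]
small_bowl [(0.65, 308, 227, [467.0, -159.0]), (0.65, 314, 276, [345.0, -175.0]), (0.61, 272, 279, [337.0, -70.0])]
square_stamp [(0.96, 363, 294, [301.0, -301.0]), (0.93, 249, 160, [634.0, -6.0])]
pastry_wheel [(0.75, 296, 153, [654.0, -125.0])]
ridged_board [(0.56, 241, 218, [485.0, 10.0])]
dowel [(0.61, 195, 149, [660.0, 131.0])]
round_stamp [(0.72, 187, 223, [472.0, 145.0])]
large_bowl [(0.92, 298, 91, [816.0, -129.0])]
wooden_spoon [(0.57, 203, 102, [782.0, 115.0])]
```

View pics/top0b.png

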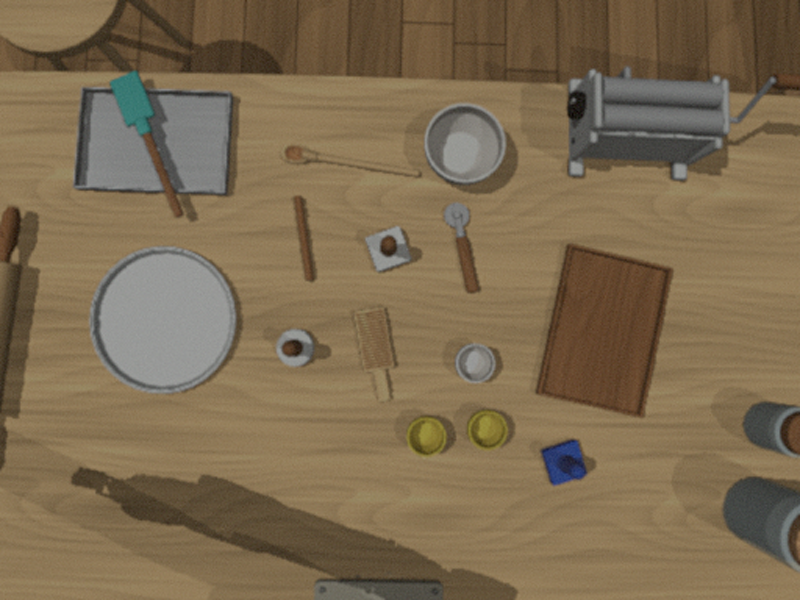

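The top view (800 px copy) shows these positions:

| Thing | Pixels |
|---|---|
| White bowl | (476,363) |
| Yellow bowls (look-alikes) | (427,436), (487,430) |
| Metal square stamp | (388,248) |
| Blue stamp (look-alike) | (564,462) |
| Wheel | (457,215) to (472,290) |
| Dowel | (299,198) to (309,279) |
| Board | (370,308) to (384,398) |
| Pan | (164,320) |
| Tray corners | (570,246), (671,269), (641,414), (537,393) |

The white bowl and the bare-metal square stamp fit the description. I'll confirm both in an enlarged crop.

```bash
python3 - <<'E'
import cv2
im=cv2.imread("pics/top0.png")
c=im[115:275,180:330];cv2.imwrite("pics/crop1.png",cv2.resize(c,None,fx=3.75,fy=3.75,interpolation=cv2.INTER_CUBIC))
E
```

```text
(no output)
```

View pics/crop1.png

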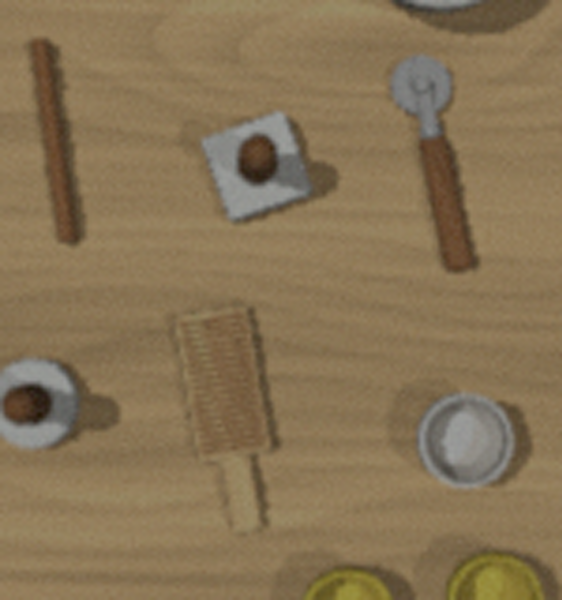

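View pics/side0b.png

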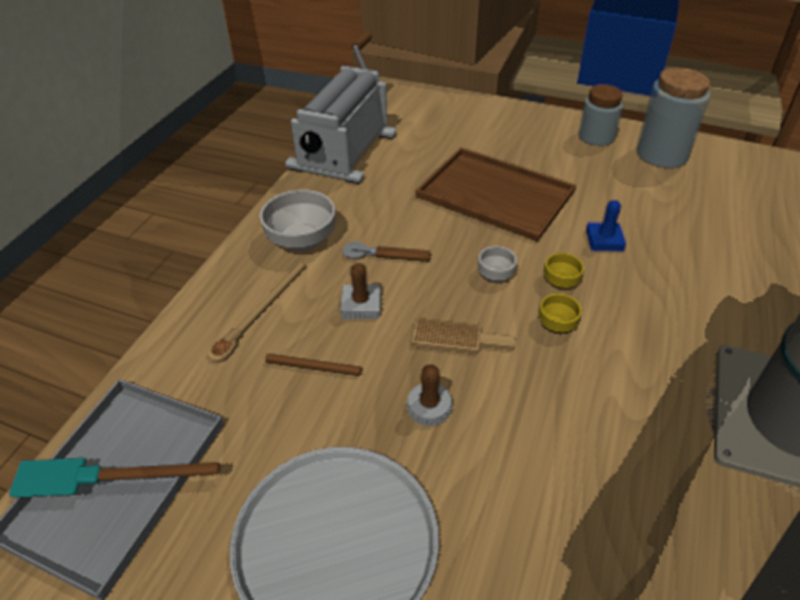

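The crop confirms the white porcelain bowl at crop (466,441), which is not yellow, and the bare-metal square stamp with a wooden handle at (257,165), which is not blue. The board's ridges face up. The side view agrees with the top view.

```bash
cat >> h.py <<'E'
def plan(p0,yaw0,p1,yaw1,n):
    """n rows from tool-down pose (p0,yaw0) to (p1,yaw1), returns rows normalised"""
    rows=[];p0=np.array(p0,float);p1=np.array(p1,float)
    dy=(yaw1-yaw0);d=(p1-p0)/n;y=yaw0
    for i in range(n):
        tx=d[0]*np.cos(y)+d[1]*np.sin(y);ty=d[0]*np.sin(y)-d[1]*np.cos(y)
        rows.append([round(float(a),3) for a in (tx/50,ty/50,-d[2]/50,0,0,-np.degrees(dy/n)/6)]);y+=dy/n
    return rows
E
python3 - <<'E'
from h import *
ci=viewer.camera_info("top")
C=lambda x,y,z:px2w("top",180+(x+.5)/3.75-.5,115+(y+.5)/3.75-.5,z,ci)
B=lambda x,y,z:px2w("top",(x+.5)*.64-.5,(y+.5)*.64-.5,z,ci)
ang=lambda v:np.degrees(np.arctan2(v[1],v[0]))
def seg(n,a,b):print(n,"a",a[:2].round(1),"b",b[:2].round(1),"len",np.linalg.norm(b-a).round(1),"mid",((a+b)/2)[:2].round(1),"ang a->b",ang(b-a).round(1))
seg("dowel",C(41,41,10),C(68,243,10))
seg("wheel tail->tip",C(461,270,10),C(419,56,10))
h=[C(*p,13) for p in[(177,319),(251,308),(271,452),(199,462)]]
seg("board tail->tip",C(248,531,12),(h[0]+h[1])/2)
print("head w,l",[np.linalg.norm(h[i]-h[(i+1)%4]).round(1) for i in range(4)])
print("bowl",C(466,441,36)[:2].round(1))
s=[C(*p,18) for p in[(202,143),(281,113),(311,192),(234,221)]]
print("stamp",sum(s)[:2]/4,[np.linalg.norm(s[i]-s[(i+1)%4]).round(1) for i in range(4)],ang(s[0]-s[3]),ang(s[1]-s[2]),"top",C(258,155,83)[:2])
t=[B(*p,18) for p in[(570,246),(671,269),(641,414),(537,393)]]
print("tray",(sum(t)/4)[:2],[np.linalg.norm(t[i]-t[(i+1)%4]).round(1) for i in range(4)],ang(t[0]-t[3]),ang(t[1]-t[2]))
# pan circle: use segmentation of rim by eye extents
p=[B(90.5,320,15),B(237.5,320,15),B(164,247,15),B(164,392,15)]
print("pan",((p[0]+p[1])/2)[:2],((p[2]+p[3])/2)[:2],np.linalg.norm(p[0]-p[1]),np.linalg.norm(p[2]-p[3]))
E
```

```text
dowel a [718.4 145.2] b [581.2 122.4] len 139.1 mid [649.8 133.8] ang a->b -170.6
wheel tail->tip a [ 569.6 -143. ] b [ 715.2 -112.2] len 148.9 mid [ 642.4 -127.6] ang a->b 12.0
board tail->tip a [391.6  -3.2] b [536.  23.] len 146.7 mid [463.8   9.9] ang a->b 10.3
head w,l [np.float64(50.1), np.float64(97.1), np.float64(48.4), np.float64(96.5)]
bowl [ 455.6 -144. ]
stamp [634.67640418  -3.41979569] [np.float64(56.9), np.float64(57.1), np.float64(55.2), np.float64(56.8)] 23.6180519577255 21.935144596916427 top [632.82865406  -3.09405925]
tray [ 512.42558901 -358.79880836] [np.float64(172.6), np.float64(242.4), np.float64(174.1), np.float64(244.4)] -12.278728953435028 -11.942985508857607
pan [511.85542469 353.74003432] [513.39860036 353.45015554] 237.97192080542843 232.74155311660712
```

The measured sizes match the ones given: dowel 139 mm, wheel 149 mm, board 147 mm, stamp 57 mm. I'll start with the dowel.

```bash
cat >> h.py <<'E'
import json
from scipy.spatial.transform import Rotation as Ro
def go(*wps,start=None):
    """wps: (x,y,z,yawdeg,ncalls). Prints calls of 5 rows from the measured (or given) pose, rounding carried forward."""
    s=ctrl.read_state()
    T=Ro.from_euler("xyz",s["tool_rot"]);p=np.array(s["eef_pos"],float)
    if start: p=np.array(start[:3],float);T=Ro.from_euler("xyz",[180,0,start[3]],degrees=True)
    for x,y,z,yaw,nc in wps:
        n=5*nc
        rows=[];G=Ro.from_euler("xyz",[180,0,yaw],degrees=True)
        for i in range(n):
            k=n-i
            tr=T.inv().apply((np.array([x,y,z])-p)/k)/50
            rv=np.degrees((T.inv()*G).as_rotvec())/k/6
            r=np.round(np.r_[tr,rv],2)+0.0
            if abs(r).max()>1:print("TOO BIG")
            p=p+T.apply(r[:3]*50);T=T*Ro.from_rotvec(np.radians(r[3:]*6));rows.append(r.tolist())
        for j in range(0,n,5):print(json.dumps([rows[j:j+5]]).replace(" ","").replace(".0,",",").replace(".0]","]"))
        print("-- end",p.round(1))
E
python3 - <<'E'
from h import *
go((650,134,110,99.4,3))
E
```

```text
[[[-0.37,0.73,0.16,0,0,-0.36],[-0.39,0.72,0.16,0,0,-0.36],[-0.42,0.7,0.16,0,0,-0.36],[-0.45,0.68,0.16,0,0,-0.36],[-0.47,0.67,0.16,0,0,-0.36]]]
[[[-0.5,0.65,0.16,0,0,-0.36],[-0.52,0.63,0.16,0,0,-0.36],[-0.54,0.61,0.16,0,0,-0.36],[-0.57,0.59,0.16,0,0,-0.36],[-0.59,0.56,0.16,0,0,-0.35]]]
[[[-0.61,0.54,0.17,0,0,-0.36],[-0.63,0.52,0.16,0,0,-0.35],[-0.64,0.5,0.17,0,0,-0.36],[-0.66,0.47,0.16,0,0,-0.35],[-0.69,0.45,0.17,0,0,-0.36]]]
-- end [649.9 133.8 109.8]
```

Call:
apply_moves:
  series:
    - [[-0.37, 0.73, 0.16, 0, 0, -0.36], [-0.39, 0.72, 0.16, 0, 0, -0.36], [-0.42, 0.7, 0.16, 0, 0, -0.36], [-0.45, 0.68, 0.16, 0, 0, -0.36], [-0.47, 0.67, 0.16, 0, 0, -0.36]]
  claw: 0.1

```text
clock: 1.27
eef_pos: [385.5, 443.1, 191.2]
tool_rot: [3.141, -0.0, 1.363]
force: [-0.2, 0.3, 0.1]
width: 47.0
```

Call:
apply_moves:
  series:
    - [[-0.5, 0.65, 0.16, 0, 0, -0.36], [-0.52, 0.63, 0.16, 0, 0, -0.36], [-0.54, 0.61, 0.16, 0, 0, -0.36], [-0.57, 0.59, 0.16, 0, 0, -0.36], [-0.59, 0.56, 0.16, 0, 0, -0.35]]

```text
clock: 1.9
eef_pos: [518.3, 287.7, 151.2]
tool_rot: [3.141, -0.0, 1.55]
force: [1.1, 0.0, 0.2]
width: 47.2
```

Call:
apply_moves:
  series:
    - [[-0.61, 0.54, 0.17, 0, 0, -0.36], [-0.63, 0.52, 0.16, 0, 0, -0.35], [-0.64, 0.5, 0.17, 0, 0, -0.36], [-0.66, 0.47, 0.16, 0, 0, -0.35], [-0.69, 0.45, 0.17, 0, 0, -0.36]]

```text
clock: 2.52
eef_pos: [650.8, 132.8, 109.6]
tool_rot: [3.141, -0.0, 1.737]
force: [0.4, 0.3, -0.8]
width: 46.8
```

Call:
apply_moves:
  series:
    - [[0, 0, 0, 0, 0, 0], [0, 0, 0, 0, 0, 0], [0, 0, 0, 0, 0, 0], [0, 0, 0, 0, 0, 0], [0, 0, 0, 0, 0, 0]]

```text
clock: 3.15
eef_pos: [649.7, 134.5, 110.1]
tool_rot: [3.141, -0.0, 1.736]
force: [0.2, 0.3, -0.1]
width: 47.4
```

```bash
python3 - <<'E'
from h import *
s=ctrl.read_state();print({k:np.round(s[k],3).tolist() for k in("clock","qpos","eef_pos","tool_rot","width")})
ci=viewer.camera_info("wrist");im=viewer.get_image("wrist")
np.savez("wci.npz",**{k:np.array(ci[k]) for k in ci if k in("K","distortion","R","t")})
R=np.array(ci["R"]);print("cam",-R.T@np.array(ci["t"]))
for n,P in{"dowel":[[719,145,7],[581,122,7]],"tcp":[list(s["eef_pos"])]}.items():print(n,w2px("wrist",P,ci).round())
cv2.imwrite("pics/w1.png",im)
E
```

```text
{'clock': 3.15, 'qpos': [-0.157, 0.787, -0.154, 1.577, 0.154, 0.789, 1.361], 'eef_pos': [649.668, 134.491, 110.061], 'tool_rot': [3.141, -0.0, 1.736], 'width': 47.446}
cam [569.76908006 121.99400619 252.39132857]
dowel [[255. 260.]
 [254.  99.]]
tcp [[255. 249.]]
```

View pics/w1.png

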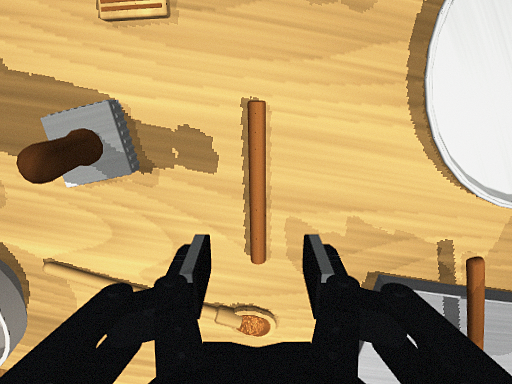

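The wrist view shows the dowel running from (258,101) to (259,262), centred between the fingers to within about 3 mm. I'll descend, grip and lift a little.

```bash
python3 - <<'E'
from h import *
go((651,136,4.5,99.4,1))
go((651,136,100,99.4,1),(506,394,100,99.4,2),(506,394,25,99.4,1),start=(651,136,4.5,99.4))
E
```

```text
[[[0.01,0.01,0.42,0,0,0],[0.01,0.01,0.42,0,0,0],[0,0,0.42,0,0,0],[0.01,0.01,0.42,0,0,0.01],[0,0,0.43,0,0,0]]]
-- end [651.  136.    4.5]
[[[0,0,-0.38,0,0,0],[0,0,-0.38,0,0,0],[0,0,-0.38,0,0,0],[0,0,-0.38,0,0,0],[0,0,-0.39,0,0,0]]]
-- end [651. 136. 100.]
[[[0.56,-0.2,0,0,0,0],[0.56,-0.2,0,0,0,0],[0.56,-0.2,0,0,0,0],[0.55,-0.2,0,0,0,0],[0.56,-0.2,0,0,0,0]]]
[[[0.55,-0.2,0,0,0,0],[0.56,-0.2,0,0,0,0],[0.55,-0.21,0,0,0,0],[0.56,-0.2,0,0,0,0],[0.55,-0.21,0,0,0,0]]]
-- end [506.  393.8 100. ]
[[[0,0,0.3,0,0,0],[0,0,0.3,0,0,0],[0,0,0.3,0,0,0],[0,0,0.3,0,0,0],[0,0,0.3,0,0,0]]]
-- end [506.  393.8  25. ]
```

Call:
apply_moves:
  series:
    - [[0.01, 0.01, 0.42, 0, 0, 0], [0.01, 0.01, 0.42, 0, 0, 0], [0, 0, 0.42, 0, 0, 0], [0.01, 0.01, 0.42, 0, 0, 0.01], [0, 0, 0.43, 0, 0, 0]]

```text
clock: 3.82
eef_pos: [650.9, 135.5, 2.4]
tool_rot: [-3.141, -0.0, 1.734]
force: [0.4, 0.4, 0.4]
width: 47.2
```

Call:
apply_moves:
  series:
    - [[0, 0, 0, 0, 0, 0], [0, 0, 0, 0, 0, 0], [0, 0, 0, 0, 0, 0], [0, 0, 0, 0, 0, 0], [0, 0, 0, 0, 0, 0]]
  claw: -1

```text
clock: 4.45
eef_pos: [651.4, 135.5, 4.8]
tool_rot: [3.141, -0.0, 1.734]
force: [0.8, -0.1, -0.4]
width: 11.8
```

Call:
apply_moves:
  series:
    - [[0, 0, 0, 0, 0, 0], [0, 0, 0, 0, 0, 0], [0, 0, 0, 0, 0, 0], [0, 0, -0.1, 0, 0, 0], [0, 0, -0.1, 0, 0, 0]]

```text
clock: 5.08
eef_pos: [651.1, 135.5, 14.5]
tool_rot: [-3.142, -0.0, 1.734]
force: [0.6, 0.2, -0.4]
width: 11.7
```

Width 11.8 mm on a 14 mm dowel is suspicious, so I'll check the grip while it is still low.

```bash
python3 - <<'E'
from h import *
im=viewer.get_image("side");w=viewer.get_image("wrist")
p=w2px("side",[[651,136,10]])[0];print(p)
x,y=int(p[0]),int(p[1]);c=im[max(0,y-60):y+40,max(0,x-65):x+65]
a=cv2.resize(c,(520,400),interpolation=cv2.INTER_CUBIC);b=cv2.resize(w[60:340,130:390],None,fx=1,fy=400/280)
cv2.imwrite("pics/g1.png",np.hstack([a,b]))
E
```

```text
[199.87239955 232.4608827 ]
```

View pics/g1.png

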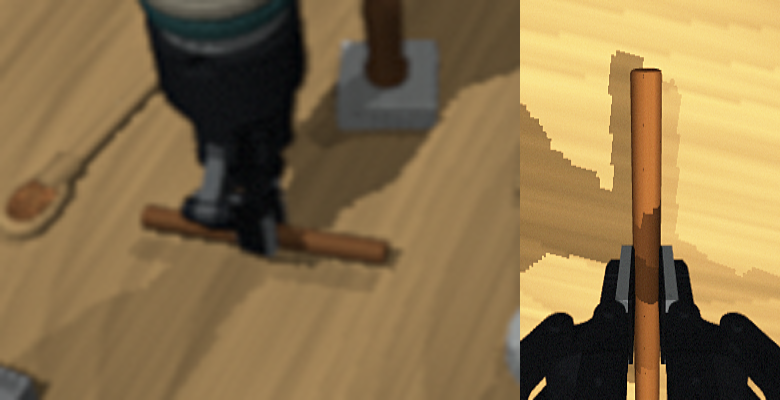

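The dowel is held level between the pads and clear of the table, as its shadow is separated from it. I'll carry it to the pan.

Call:
apply_moves:
  series:
    - [[0, 0, -0.3, 0, 0, 0], [0, 0, -0.35, 0, 0, 0], [0, 0, -0.35, 0, 0, 0], [0, 0, -0.35, 0, 0, 0], [0, 0, -0.35, 0, 0, 0]]

```text
clock: 5.8
eef_pos: [651.3, 135.5, 100.9]
tool_rot: [3.141, -0.0, 1.734]
force: [-0.1, -0.5, -0.1]
width: 11.8
```

Call:
apply_moves:
  series:
    - [[0.56, -0.2, 0, 0, 0, 0], [0.56, -0.2, 0, 0, 0, 0], [0.56, -0.2, 0, 0, 0, 0], [0.56, -0.2, 0, 0, 0, 0], [0.56, -0.2, 0, 0, 0, 0]]

```text
clock: 6.42
eef_pos: [578.6, 266.4, 100.1]
tool_rot: [3.141, -0.0, 1.734]
force: [0.5, 0.7, -0.5]
width: 11.5
```

Call:
apply_moves:
  series:
    - [[0.55, -0.2, 0, 0, 0, 0], [0.56, -0.2, 0, 0, 0, 0], [0.55, -0.2, 0, 0, 0, 0], [0.56, -0.2, 0, 0, 0, 0], [0.55, -0.2, 0, 0, 0, 0]]

```text
clock: 7.05
eef_pos: [506.6, 395.0, 100.1]
tool_rot: [3.141, -0.0, 1.734]
force: [-0.1, -0.2, -0.6]
width: 11.3
```

Call:
apply_moves:
  series:
    - [[0, 0, 0.3, 0, 0, 0], [0, 0, 0.3, 0, 0, 0], [0, 0, 0.3, 0, 0, 0], [0, 0, 0.3, 0, 0, 0], [0, 0, 0, 0, 0, 0]]

```text
clock: 7.68
eef_pos: [506.5, 392.6, 37.5]
tool_rot: [-3.139, 0.002, 1.734]
force: [0.2, 0.0, -0.4]
width: 11.7
```

```bash
python3 - <<'E'
from h import *
s=ctrl.read_state();print({k:np.round(s[k],3).tolist() for k in("clock","qpos","eef_pos","tool_rot","width")})
go((506,393,18,99.4,1),(506,393,9,99.4,1))
E
```

```text
{'clock': 7.675, 'qpos': [-0.646, 0.86, -0.097, 1.674, 0.127, 0.617, 0.921], 'eef_pos': [506.471, 392.61, 37.453], 'tool_rot': [-3.139, 0.002, 1.734], 'width': 11.665}
[[[0,0,0.08,-0.01,0,0],[0,0,0.08,0,0,0],[0,0,0.08,-0.01,0.01,0],[0,0,0.07,0,0,-0.01],[0.01,-0.01,0.08,-0.01,0.01,0]]]
-- end [505.9 393.   18. ]
[[[0,0,0.04,0,0,0],[0,0,0.03,0,0,0],[0,0,0.04,0,0,0],[0,0,0.03,0,0,0],[0,0,0.04,0,0,0]]]
-- end [505.9 393.    9. ]
```

Call:
apply_moves:
  series:
    - [[0, 0, 0.1, 0, 0, 0], [0, 0, 0.1, 0, 0, 0], [0, 0, 0.1, 0, 0, 0], [0, 0, 0.1, 0, 0, 0], [0, 0, 0, 0, 0, 0]]

```text
clock: 8.3
eef_pos: [506.8, 393.8, 18.8]
tool_rot: [-3.141, 0.0, 1.734]
force: [0.6, 0.0, -0.4]
width: 11.8
```

Call:
apply_moves:
  series:
    - [[0, 0, 0.06, 0, 0, 0], [0, 0, 0.06, 0, 0, 0], [0, 0, 0.06, 0, 0, 0], [0, 0, 0, 0, 0, 0], [0, 0, 0, 0, 0, 0]]

```text
clock: 8.93
eef_pos: [507.2, 394.0, 10.4]
tool_rot: [3.142, -0.0, 1.734]
force: [0.3, 0.2, -0.3]
width: 11.6
```

Call:
apply_moves:
  series:
    - [[0, 0, 0.02, 0, 0, 0], [0, 0, 0.02, 0, 0, 0], [0, 0, 0.02, 0, 0, 0], [0, 0, 0, 0, 0, 0], [0, 0, 0, 0, 0, 0]]

```text
clock: 9.55
eef_pos: [507.1, 394.0, 7.5]
tool_rot: [3.142, -0.0, 1.734]
force: [-1.6, -0.1, 2.2]
width: 11.6
```

The floor reaction is 2.2 N, so it's in contact. I'll release and lift, then go to the board.

```bash
python3 - <<'E'
from h import *
go((506,394,140,99.4,1),(477,12,140,100.3,2))
E
```

```text
[[[0,0,-0.53,0,0,0],[0,-0.01,-0.53,0,0,0],[0,0,-0.53,0,0,0],[0,-0.01,-0.53,0,0,0],[0,0,-0.53,0,0,-0.01]]]
-- end [506.1 393.8 140. ]
[[[-0.74,-0.18,0,0,0,-0.01],[-0.74,-0.18,0,0,0,-0.02],[-0.74,-0.19,0,0,0,-0.01],[-0.74,-0.19,0,0,0,-0.02],[-0.74,-0.19,0,0,0,-0.01]]]
[[[-0.75,-0.19,0,0,0,-0.02],[-0.74,-0.19,0,0,0,-0.01],[-0.75,-0.19,0,0,0,-0.02],[-0.74,-0.19,0,0,0,-0.01],[-0.75,-0.19,0,0,0,-0.02]]]
-- end [476.8  11.7 140. ]
```

Call:
apply_moves:
  series:
    - [[0, 0, 0, 0, 0, 0], [0, 0, 0, 0, 0, 0], [0, 0, 0, 0, 0, 0], [0, 0, 0, 0, 0, 0], [0, 0, -0.05, 0, 0, 0]]
  claw: -0.3

```text
clock: 10.18
eef_pos: [506.9, 393.9, 9.7]
tool_rot: [-3.141, 0.0, 1.734]
force: [-1.1, -0.5, -0.2]
width: 29.8
```

Call:
apply_moves:
  series:
    - [[0, 0, -0.2, 0, 0, 0], [0, 0, -0.6, 0, 0, 0], [0, 0, -0.6, 0, 0, 0], [0, 0, -0.6, 0, 0, 0], [0, 0, -0.6, 0, 0, 0]]

```text
clock: 10.8
eef_pos: [507.2, 394.0, 141.7]
tool_rot: [3.141, -0.0, 1.734]
force: [0.8, -0.3, 0.1]
width: 29.6
```

Call:
apply_moves:
  series:
    - [[-0.74, -0.18, 0, 0, 0, -0.01], [-0.74, -0.18, 0, 0, 0, -0.02], [-0.74, -0.19, 0, 0, 0, -0.01], [-0.74, -0.19, 0, 0, 0, -0.02], [-0.74, -0.19, 0, 0, 0, -0.01]]
  claw: 1

```text
clock: 11.42
eef_pos: [492.0, 202.7, 140.7]
tool_rot: [3.14, -0.0, 1.742]
force: [0.0, -0.2, 0.8]
width: 85.3
```

Call:
apply_moves:
  series:
    - [[-0.75, -0.19, 0, 0, 0, -0.02], [-0.74, -0.19, 0, 0, 0, -0.01], [-0.75, -0.19, 0, 0, 0, -0.02], [-0.74, -0.19, 0, 0, 0, -0.01], [-0.75, -0.19, 0, 0, 0, -0.02]]

```text
clock: 12.05
eef_pos: [477.7, 10.7, 140.6]
tool_rot: [3.14, 0.0, 1.75]
force: [0.5, 0.0, -0.3]
width: 85.6
```

Call:
apply_moves:
  series:
    - [[0, 0, 0.2, 0, 0, 0], [0, 0, 0.2, 0, 0, 0], [0, 0, 0.2, 0, 0, 0], [0, 0, 0, 0, 0, 0], [0, 0, 0, 0, 0, 0]]

```text
clock: 12.68
eef_pos: [477.5, 12.6, 109.7]
tool_rot: [-3.141, -0.0, 1.751]
force: [-0.0, 0.4, 0.6]
width: 85.5
```

```bash
python3 - <<'E'
from h import *
s=ctrl.read_state();print({k:np.round(s[k],3).tolist() for k in("clock","qpos","eef_pos","tool_rot","width")})
ci=viewer.camera_info("wrist");im=viewer.get_image("wrist")
b=np.array([464,10,12.]);a=np.radians(10.3);u=np.array([np.cos(a),np.sin(a),0]);v=np.array([-u[1],u[0],0])
P=[b+75*u+25*v,b+75*u-25*v,b-25*u-25*v,b-25*u+25*v,b-75*u+10*v,b-75*u-10*v]
for q in w2px("wrist",P,ci):cv2.circle(im,tuple(np.round(q).astype(int).tolist()),2,(0,0,255),-1)
cv2.imwrite("pics/w2.png",im)
# dowel check in the top view
t=viewer.get_image("top");cv2.imwrite("pics/t2.png",t)
go((477,12,4,100.3,1))
E
```

```text
{'clock': 12.675, 'qpos': [0.018, 0.587, -0.149, 2.098, 0.183, 0.469, 1.481], 'eef_pos': [477.462, 12.607, 109.716], 'tool_rot': [-3.141, -0.0, 1.751], 'width': 85.516}
[[[0,0,0.42,0,0,0],[0,0,0.42,0,0,0],[0,0,0.43,0,0,0],[0,-0.01,0.42,0,0,0],[0,0,0.43,0,0,0]]]
-- end [477.2  12.2   4. ]
```

View pics/w2.png

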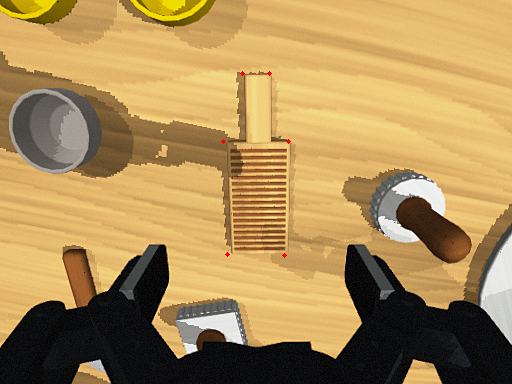

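The predicted board outline (red) matches within about 2–3 px. I'll descend and grip the head at its balance point.

Call:
apply_moves:
  series:
    - [[0, 0, 0.42, 0, 0, 0], [0, 0, 0.42, 0, 0, 0], [0, 0, 0.43, 0, 0, 0], [0, 0, 0.43, 0, 0, 0], [0, 0, 0.44, 0, 0, 0]]
  claw: 0.5

```text
clock: 13.4
eef_pos: [477.9, 12.1, 2.4]
tool_rot: [3.141, 0.001, 1.75]
force: [0.2, -0.7, -0.6]
width: 64.4
```

Call:
apply_moves:
  series:
    - [[0, 0, 0, 0, 0, 0], [0, 0, 0, 0, 0, 0], [0, 0, 0, 0, 0, 0], [0, 0, 0, 0, 0, 0], [0, 0, 0, 0, 0, 0]]
  claw: -1

```text
clock: 14.02
eef_pos: [477.7, 12.0, 3.2]
tool_rot: [3.141, 0.0, 1.75]
force: [-0.5, 0.7, -0.8]
width: 48.0
```

Call:
apply_moves:
  series:
    - [[0, 0, 0, 0, 0, 0], [0, 0, 0, 0, 0, 0], [0, 0, -0.1, 0, 0, 0], [0, 0, -0.1, 0, 0, 0], [0, 0, 0, 0, 0, 0]]

```text
clock: 14.65
eef_pos: [477.8, 11.9, 13.4]
tool_rot: [3.141, -0.0, 1.75]
force: [0.8, 0.4, -0.6]
width: 48.3
```

```bash
python3 - <<'E'
from h import *
im=viewer.get_image("side");w=viewer.get_image("wrist")
p=w2px("side",[[477,12,10]])[0];print(p)
x,y=int(p[0]),int(p[1]);c=im[max(0,y-60):y+40,max(0,x-65):x+65]
a=cv2.resize(c,(520,400),interpolation=cv2.INTER_CUBIC);b=cv2.resize(w[60:340,130:390],None,fx=1,fy=400/280)
cv2.imwrite("pics/g2.png",np.hstack([a,b]))
E
```

```text
[291.36007515 213.36114503]
```

View pics/g2.png

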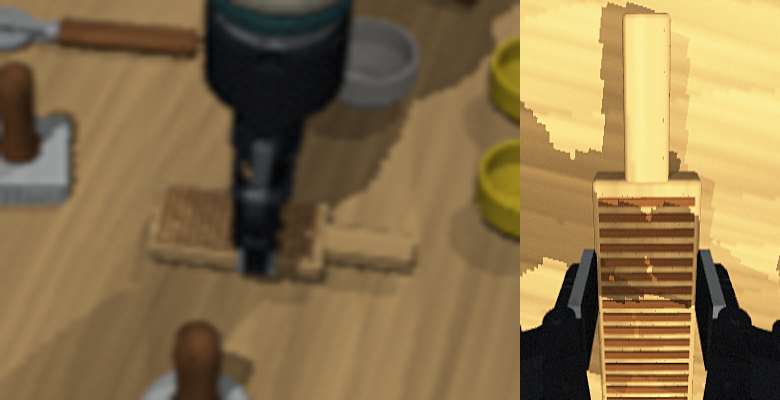

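The board is held level at x ≈ +14 mm. I'll carry it to the pan.

```bash
python3 - <<'E'
from h import *
go((478,12,130,100.3,1),(531,325,130,100.3,2),(531,325,30,100.3,1))
E
```

```text
[[[0,0,-0.47,0,0,0],[0,0,-0.47,0,0,0],[0,0,-0.47,0,0,0],[0,0,-0.47,0,0,0],[0,0.01,-0.46,0,0,-0.01]]]
-- end [478.  12. 130.]
[[[0.6,0.22,0,0,0,0],[0.6,0.22,0,0,0,0],[0.6,0.22,0,0,0,0],[0.6,0.21,0,0,0,0],[0.59,0.22,0,0,0,0]]]
[[[0.6,0.21,0,0,0,0],[0.59,0.22,0,0,0,0],[0.6,0.21,0,0,0,0],[0.59,0.22,0,0,0,0],[0.6,0.21,0,0,0,0]]]
-- end [530.8 325.  130. ]
[[[0,0,0.4,0,0,0],[0,0,0.4,0,0,0],[0,0,0.4,0,0,0],[0,0,0.4,0,0,0],[0,0,0.4,0,0,0]]]
-- end [530.8 325.   30. ]
```

Call:
apply_moves:
  series:
    - [[0, 0, -0.4, 0, 0, 0], [0, 0, -0.48, 0, 0, 0], [0, 0, -0.48, 0, 0, 0], [0, 0, -0.48, 0, 0, 0], [0, 0, -0.48, 0, 0, 0]]

```text
clock: 15.38
eef_pos: [477.1, 11.8, 129.5]
tool_rot: [-3.141, -0.0, 1.75]
force: [0.6, 0.6, 0.1]
width: 48.0
```

Call:
apply_moves:
  series:
    - [[0.6, 0.22, 0, 0, 0, 0], [0.6, 0.22, 0, 0, 0, 0], [0.6, 0.22, 0, 0, 0, 0], [0.6, 0.21, 0, 0, 0, 0], [0.59, 0.22, 0, 0, 0, 0]]

```text
clock: 16.0
eef_pos: [504.2, 169.6, 128.6]
tool_rot: [-3.141, 0.0, 1.75]
force: [-0.6, -0.5, -1.4]
width: 47.8
```

Call:
apply_moves:
  series:
    - [[0.6, 0.21, 0, 0, 0, 0], [0.59, 0.22, 0, 0, 0, 0], [0.6, 0.21, 0, 0, 0, 0], [0.59, 0.22, 0, 0, 0, 0], [0.6, 0.21, 0, 0, 0, 0]]

```text
clock: 16.62
eef_pos: [530.4, 325.5, 128.4]
tool_rot: [-3.141, 0.001, 1.75]
force: [-0.3, 0.8, -0.2]
width: 47.9
```

Call:
apply_moves:
  series:
    - [[0, 0, 0.45, 0, 0, 0], [0, 0, 0.45, 0, 0, 0], [0, 0, 0.45, 0, 0, 0], [0, 0, 0.45, 0, 0, 0], [0, 0, 0, 0, 0, 0]]

```text
clock: 17.25
eef_pos: [528.9, 323.7, 36.9]
tool_rot: [-3.137, 0.002, 1.75]
force: [0.7, -0.2, -0.4]
width: 48.4
```

```bash
python3 - <<'E'
from h import *
w=viewer.get_image("wrist");cv2.imwrite("pics/w3.png",w)
E
```

```text
(no output)
```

View pics/w3.png

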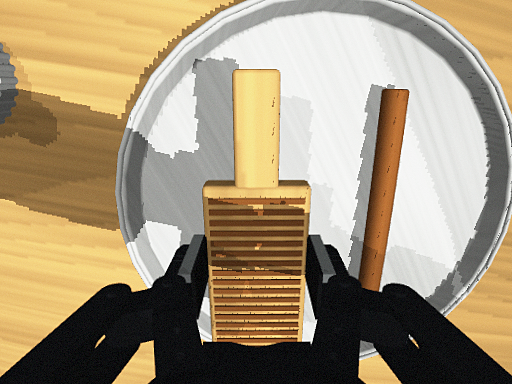

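The dowel lies in the pan to the right, at (385,190), and the board hangs clear of it. I'll lower the board.

Call:
apply_moves:
  series:
    - [[0, 0, 0.15, 0, 0, 0], [0, 0, 0.15, 0, 0, 0], [0, 0, 0.1, 0, 0, 0], [0, 0, 0.05, 0, 0, 0], [0, 0, 0, 0, 0, 0]]

```text
clock: 17.92
eef_pos: [530.4, 324.9, 16.2]
tool_rot: [-3.141, 0.0, 1.75]
force: [-0.4, -0.3, -0.0]
width: 48.0
```

Call:
apply_moves:
  series:
    - [[0, 0, 0.03, 0, 0, 0], [0, 0, 0.03, 0, 0, 0], [0, 0, 0.03, 0, 0, 0], [0, 0, 0, 0, 0, 0], [0, 0, 0, 0, 0, 0]]

```text
clock: 18.55
eef_pos: [530.5, 324.9, 11.8]
tool_rot: [-3.142, -0.0, 1.75]
force: [0.3, -0.2, -0.3]
width: 47.9
```

Call:
apply_moves:
  series:
    - [[0, 0, 0.03, 0, 0, 0], [0, 0, 0.03, 0, 0, 0], [0, 0, 0.03, 0, 0, 0], [0, 0, 0, 0, 0, 0], [0, 0, 0, 0, 0, 0]]

```text
clock: 19.18
eef_pos: [530.5, 324.9, 7.3]
tool_rot: [-3.142, -0.0, 1.75]
force: [-0.4, 0.8, -0.9]
width: 48.1
```

Call:
apply_moves:
  series:
    - [[0, 0, 0.02, 0, 0, 0], [0, 0, 0, 0, 0, 0], [0, 0, 0, 0, 0, 0], [0, 0, 0, 0, 0, 0], [0, 0, 0, 0, 0, 0]]

```text
clock: 19.8
eef_pos: [530.5, 324.9, 6.3]
tool_rot: [-3.142, -0.0, 1.75]
force: [0.2, -0.1, -0.3]
width: 48.1
```

Call:
apply_moves:
  series:
    - [[0, 0, 0.02, 0, 0, 0], [0, 0, 0.01, 0, 0, 0], [0, 0, 0, 0, 0, 0], [0, 0, 0, 0, 0, 0], [0, 0, 0, 0, 0, 0]]

```text
clock: 20.42
eef_pos: [530.6, 324.9, 5.1]
tool_rot: [3.141, -0.0, 1.75]
force: [-1.5, -1.0, 5.2]
width: 48.0
```

Contact at 5.2 N. I'll release, lift and go to the wheel.

```bash
python3 - <<'E'
from h import *
go((642,-128,150,102,2),start=(530.6,325,150,100.3))
E
```

```text
[[[-0.93,0.06,0,0,0,-0.03],[-0.93,0.05,0,0,0,-0.03],[-0.93,0.05,0,0,0,-0.03],[-0.93,0.05,0,0,0,-0.03],[-0.93,0.05,0,0,0,-0.03]]]
[[[-0.93,0.04,0,0,0,-0.03],[-0.93,0.04,0,0,0,-0.03],[-0.94,0.04,0,0,0,-0.02],[-0.93,0.03,0,0,0,-0.03],[-0.94,0.03,0,0,0,-0.02]]]
-- end [ 641.9 -128.1  150. ]
```

Call:
apply_moves:
  series:
    - [[0, 0, 0, 0, 0, 0], [0, 0, 0, 0, 0, 0], [0, 0, 0, 0, 0, 0], [0, 0, 0, 0, 0, 0], [0, 0, -0.05, 0, 0, 0]]
  claw: 0.36

```text
clock: 21.05
eef_pos: [530.3, 324.8, 7.2]
tool_rot: [-3.141, 0.0, 1.75]
force: [-0.4, 0.0, -0.2]
width: 57.7
```

Call:
apply_moves:
  series:
    - [[0, 0, -0.2, 0, 0, 0], [0, 0, -0.65, 0, 0, 0], [0, 0, -0.65, 0, 0, 0], [0, 0, -0.65, 0, 0, 0], [0, 0, -0.7, 0, 0, 0]]

```text
clock: 21.68
eef_pos: [530.4, 324.9, 151.6]
tool_rot: [3.141, -0.0, 1.75]
force: [-0.0, 0.2, -0.4]
width: 58.1
```

Call:
apply_moves:
  series:
    - [[-0.93, 0.06, 0, 0, 0, -0.03], [-0.93, 0.05, 0, 0, 0, -0.03], [-0.93, 0.05, 0, 0, 0, -0.03], [-0.93, 0.05, 0, 0, 0, -0.03], [-0.93, 0.05, 0, 0, 0, -0.03]]
  claw: 0.1

```text
clock: 22.3
eef_pos: [586.6, 97.3, 150.7]
tool_rot: [3.141, 0.0, 1.766]
force: [0.8, 0.6, 0.2]
width: 46.8
```

Call:
apply_moves:
  series:
    - [[-0.93, 0.04, 0, 0, 0, -0.03], [-0.93, 0.04, 0, 0, 0, -0.03], [-0.94, 0.04, 0, 0, 0, -0.02], [-0.93, 0.03, 0, 0, 0, -0.03], [-0.94, 0.03, 0, 0, 0, -0.02]]

```text
clock: 22.92
eef_pos: [641.9, -129.7, 150.7]
tool_rot: [3.141, 0.0, 1.779]
force: [1.3, -0.2, 0.1]
width: 46.9
```

Call:
apply_moves:
  series:
    - [[0, 0, 0.2, 0, 0, 0], [0, 0, 0.3, 0, 0, 0], [0, 0, 0.3, 0, 0, 0], [0, 0, 0, 0, 0, 0], [0, 0, 0, 0, 0, 0]]

```text
clock: 23.55
eef_pos: [641.8, -127.3, 109.9]
tool_rot: [3.142, -0.0, 1.781]
force: [-0.3, 0.6, 0.2]
width: 47.4
```

```bash
python3 - <<'E'
from h import *
s=ctrl.read_state();print({k:np.round(s[k],3).tolist() for k in("clock","qpos","eef_pos","tool_rot","width")})
ci=viewer.camera_info("wrist");im=viewer.get_image("wrist")
b=np.array([642.4,-127.6,7.]);a=np.radians(12);u=np.array([np.cos(a),np.sin(a),0]);v=np.array([-u[1],u[0],0])
for q in w2px("wrist",[b-75*u,b-75*u+10*v,b-75*u-10*v,b+20*u,b+75*u,b],ci):cv2.circle(im,tuple(np.round(q).astype(int).tolist()),2,(0,0,255),-1)
cv2.imwrite("pics/w4.png",im)
go((642.5,-127.6,4,102,1))
E
```

```text
{'clock': 23.55, 'qpos': [0.358, 0.795, -0.354, 1.602, 0.349, 0.808, 1.639], 'eef_pos': [641.75, -127.34, 109.879], 'tool_rot': [3.142, -0.0, 1.781], 'width': 47.396}
[[[0,0,0.42,0,0,0],[0,0,0.43,0,0,0],[0,0,0.42,0,0,0],[0,0,0.43,0,0,0],[0,0.01,0.42,0.01,0,0]]]
-- end [ 642.5 -127.5    4.2]
```

View pics/w4.png

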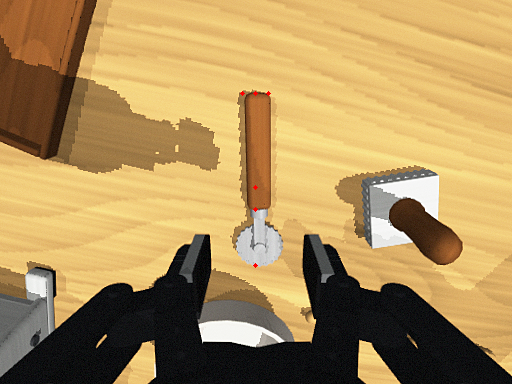

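The wheel is within about 3 px of the prediction and the pads fall on the handle at the balance point. I'll grip it.

Call:
apply_moves:
  series:
    - [[0, 0, 0.42, 0, 0, 0], [0, 0, 0.43, 0, 0, 0], [0, 0, 0.42, 0, 0, 0], [0, 0, 0.43, 0, 0, 0], [0.04, 0, 0.42, 0, 0, 0]]

```text
clock: 24.22
eef_pos: [641.2, -126.4, 2.5]
tool_rot: [3.142, 0.0, 1.779]
force: [-0.3, -0.2, -0.6]
width: 47.2
```

Call:
apply_moves:
  series:
    - [[0, 0, 0, 0, 0, 0], [0, 0, 0, 0, 0, 0], [0, 0, 0, 0, 0, 0], [0, 0, 0, 0, 0, 0], [0, 0, 0, 0, 0, 0]]
  claw: -1

```text
clock: 24.85
eef_pos: [641.4, -126.4, 4.2]
tool_rot: [3.141, 0.0, 1.779]
force: [0.0, 0.6, -1.0]
width: 18.3
```

Call:
apply_moves:
  series:
    - [[0, 0, 0, 0, 0, 0], [0, 0, 0, 0, 0, 0], [0, 0, -0.1, 0, 0, 0], [0, 0, -0.1, 0, 0, 0], [0, 0, 0, 0, 0, 0]]

```text
clock: 25.48
eef_pos: [641.7, -126.4, 14.6]
tool_rot: [3.14, 0.0, 1.779]
force: [0.4, -0.6, -0.6]
width: 18.1
```

```bash
python3 - <<'E'
from h import *
im=viewer.get_image("side");w=viewer.get_image("wrist")
p=w2px("side",[[642,-127,10]])[0];print(p)
x,y=int(p[0]),int(p[1]);c=im[max(0,y-60):y+40,max(0,x-65):x+65]
a=cv2.resize(c,(520,400),interpolation=cv2.INTER_CUBIC);b=cv2.resize(w[60:340,130:390],None,fx=1,fy=400/280)
cv2.imwrite("pics/g3.png",np.hstack([a,b]))
a=np.radians(-12);tu=np.array([np.cos(a),np.sin(a)]);tv=np.array([-tu[1],tu[0]]);T=np.array([512.5,-359])
for n,o in{"wheel":(0,-45),"bowl":(-50,35),"stamp":(60,35)}.items():print(n,T+o[0]*tu+o[1]*tv)
E
```

```text
[247.38273728 160.24415454]
wheel [ 503.14397391 -403.01664203]
bowl [ 470.86952914 -314.36924943]
stamp [ 578.46576522 -337.23953542]
```

View pics/g3.png

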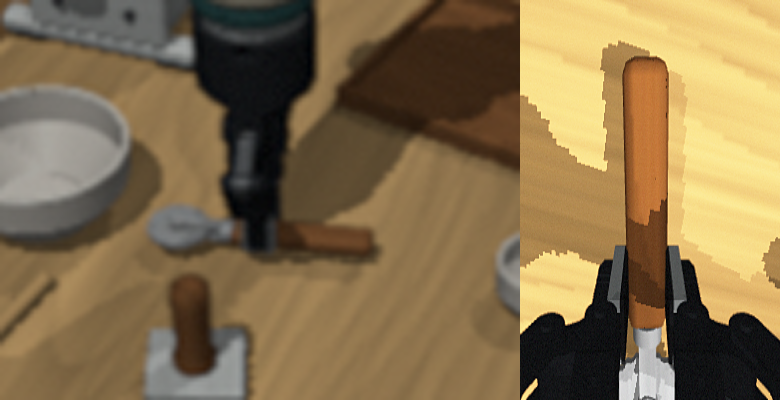

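The wheel is held level. I'll carry it to the tray at (503,-402), turned to lie along the tray.

```bash
python3 - <<'E'
from h import *
go((641.7,-126.4,100,102,1),(503.5,-402,100,78,2),(503.5,-402,40,78,1))
E
```

```text
[[[0,0,-0.34,0,0,0],[0,0,-0.35,0,0,0],[0,0,-0.34,0,0,0],[0,0,-0.35,0,0,0],[0,0.01,-0.34,0,0,-0.01]]]
-- end [ 641.7 -126.2  100. ]
[[[-0.48,-0.38,0,0,0,0.4],[-0.5,-0.37,0,0,0,0.4],[-0.51,-0.34,0,0,0,0.4],[-0.53,-0.32,0,0,0,0.4],[-0.54,-0.3,0,0,0,0.4]]]
[[[-0.55,-0.28,0,0,0,0.4],[-0.56,-0.25,0,0,0,0.4],[-0.57,-0.23,0,0,0,0.4],[-0.58,-0.21,0,0,0,0.4],[-0.6,-0.18,0,0,0,0.4]]]
-- end [ 503.3 -402.1  100. ]
[[[0,0,0.24,0,0,0],[0,0,0.24,0,0,0],[0,0,0.24,0,0,0],[0,0,0.24,0,0,0],[0,0,0.24,0,0,0]]]
-- end [ 503.3 -402.1   40. ]
```

Call:
apply_moves:
  series:
    - [[0, 0, -0.34, 0, 0, 0], [0, 0, -0.35, 0, 0, 0], [0, 0, -0.34, 0, 0, 0], [0, 0, -0.35, 0, 0, 0], [0, 0, -0.34, 0, 0, 0]]

```text
clock: 26.2
eef_pos: [641.3, -126.3, 101.3]
tool_rot: [3.141, 0.0, 1.779]
force: [-0.2, -0.3, -1.1]
width: 18.2
```

Call:
apply_moves:
  series:
    - [[-0.48, -0.38, 0, 0, 0, 0.4], [-0.5, -0.37, 0, 0, 0, 0.4], [-0.51, -0.34, 0, 0, 0, 0.4], [-0.53, -0.32, 0, 0, 0, 0.4], [-0.54, -0.3, 0, 0, 0, 0.4]]

```text
clock: 26.82
eef_pos: [571.7, -265.1, 100.6]
tool_rot: [3.141, 0.0, 1.569]
force: [0.2, 0.7, -0.6]
width: 18.7
```

Call:
apply_moves:
  series:
    - [[-0.55, -0.28, 0, 0, 0, 0.4], [-0.56, -0.25, 0, 0, 0, 0.4], [-0.57, -0.23, 0, 0, 0, 0.4], [-0.58, -0.21, 0, 0, 0, 0.4], [-0.6, -0.18, 0, 0, 0, 0.4]]

```text
clock: 27.45
eef_pos: [502.2, -402.8, 100.6]
tool_rot: [3.141, -0.0, 1.359]
force: [0.2, -0.1, -0.8]
width: 18.4
```

Call:
apply_moves:
  series:
    - [[0, 0, 0.3, 0, 0, 0], [0, 0, 0.3, 0, 0, 0], [0, 0, 0.3, 0, 0, 0], [0, 0, 0.3, 0, 0, 0], [0, 0, 0, 0, 0, 0]]

```text
clock: 28.08
eef_pos: [501.8, -400.7, 38.0]
tool_rot: [-3.139, -0.001, 1.362]
force: [-1.2, 0.4, -0.8]
width: 18.1
```

```bash
python3 - <<'E'
from h import *
w=viewer.get_image("wrist");cv2.imwrite("pics/w5.png",w)
E
```

```text
(no output)
```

View pics/w5.png

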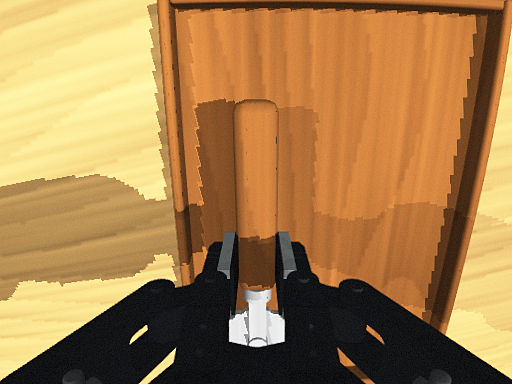

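The wheel hangs over the tray floor, aligned, with the left wall near. I'll shift it 5 mm inward and lower it.

Call:
apply_moves:
  series:
    - [[0.1, 0, 0.15, 0, 0, 0], [0, 0, 0.15, 0, 0, 0], [0, 0, 0.1, 0, 0, 0], [0, 0, 0.05, 0, 0, 0], [0, 0, 0, 0, 0, 0]]

```text
clock: 28.75
eef_pos: [503.4, -397.2, 17.1]
tool_rot: [-3.141, 0.0, 1.36]
force: [-0.7, 0.5, -1.0]
width: 18.0
```

Call:
apply_moves:
  series:
    - [[0, 0, 0.03, 0, 0, 0], [0, 0, 0.03, 0, 0, 0], [0, 0, 0.02, 0, 0, 0], [0, 0, 0, 0, 0, 0], [0, 0, 0, 0, 0, 0]]

```text
clock: 29.38
eef_pos: [503.6, -397.1, 13.3]
tool_rot: [-3.142, -0.0, 1.36]
force: [-0.4, -0.2, -1.4]
width: 18.2
```

Call:
apply_moves:
  series:
    - [[0, 0, 0.03, 0, 0, 0], [0, 0, 0.03, 0, 0, 0], [0, 0, 0.02, 0, 0, 0], [0, 0, 0, 0, 0, 0], [0, 0, 0, 0, 0, 0]]

```text
clock: 30.0
eef_pos: [503.6, -397.1, 9.3]
tool_rot: [-3.141, 0.0, 1.36]
force: [0.7, -0.9, -1.1]
width: 18.1
```

Call:
apply_moves:
  series:
    - [[0, 0, 0.02, 0, 0, 0], [0, 0, 0, 0, 0, 0], [0, 0, 0, 0, 0, 0], [0, 0, 0, 0, 0, 0], [0, 0, 0, 0, 0, 0]]

```text
clock: 30.62
eef_pos: [503.7, -397.2, 8.4]
tool_rot: [3.141, 0.0, 1.36]
force: [-0.2, 0.3, 1.6]
width: 18.2
```

Contact at 1.6 N. I'll release and go to the bowl, turning the jaws along the tray's length.

Call:
apply_moves:
  series:
    - [[0, 0, 0, 0, 0, 0], [0, 0, 0, 0, 0, 0], [0, 0, 0, 0, 0, 0], [0, 0, 0, 0, 0, 0], [0, 0, -0.05, 0, 0, 0]]
  claw: -0.25

```text
clock: 31.25
eef_pos: [503.4, -397.0, 10.7]
tool_rot: [-3.141, -0.0, 1.36]
force: [0.2, 0.1, -1.1]
width: 31.9
```

Call:
apply_moves:
  series:
    - [[0, 0, -0.2, 0, 0, 0], [0, 0, -0.6, 0, 0, 0], [0, 0, -0.6, 0, 0, 0], [0, 0, -0.6, 0, 0, 0], [0, 0, -0.6, 0, 0, 0]]

```text
clock: 31.88
eef_pos: [503.7, -397.2, 142.7]
tool_rot: [3.141, 0.0, 1.36]
force: [0.6, -0.2, -0.4]
width: 32.5
```

```bash
python3 - <<'E'
from h import *
go((455.6,-144,115,-12,3))
E
```

```text
[[[0.32,-0.13,0.04,0,0,1],[0.3,-0.17,0.04,0,0,1],[0.28,-0.2,0.04,0,0,1],[0.26,-0.22,0.04,0,0,1],[0.24,-0.25,0.04,0,0,1]]]
[[[0.21,-0.27,0.04,0,0,1],[0.18,-0.29,0.03,0,0,1],[0.15,-0.31,0.04,0,0,1],[0.11,-0.33,0.03,0,0,1],[0.08,-0.33,0.04,0,0,1]]]
[[[0.04,-0.34,0.03,0,0,1],[0,-0.34,0.04,0,0,1],[-0.03,-0.34,0.03,0,0,1],[-0.07,-0.34,0.04,0,0,1],[-0.1,-0.33,0.03,0,-0.01,0.99]]]
-- end [ 455.4 -144.1  115. ]
```

Call:
apply_moves:
  series:
    - [[0.32, -0.13, 0.04, 0, 0, 1], [0.3, -0.17, 0.04, 0, 0, 1], [0.28, -0.2, 0.04, 0, 0, 1], [0.26, -0.22, 0.04, 0, 0, 1], [0.24, -0.25, 0.04, 0, 0, 1]]
  claw: 1

```text
clock: 32.5
eef_pos: [487.8, -312.0, 131.6]
tool_rot: [3.141, -0.0, 0.833]
force: [-0.7, 0.5, 0.5]
width: 85.6
```

Call:
apply_moves:
  series:
    - [[0.21, -0.27, 0.04, 0, 0, 1], [0.18, -0.29, 0.03, 0, 0, 1], [0.15, -0.31, 0.04, 0, 0, 1], [0.11, -0.33, 0.03, 0, 0, 1], [0.08, -0.33, 0.04, 0, 0, 1]]

```text
clock: 33.12
eef_pos: [472.4, -227.6, 122.6]
tool_rot: [3.141, -0.001, 0.31]
force: [0.4, -0.1, 0.5]
width: 85.2
```

Call:
apply_moves:
  series:
    - [[0.04, -0.34, 0.03, 0, 0, 1], [0, -0.34, 0.04, 0, 0, 1], [-0.03, -0.34, 0.03, 0, 0, 1], [-0.07, -0.34, 0.04, 0, 0, 1], [-0.1, -0.33, 0.03, 0, 0, 1]]

```text
clock: 33.75
eef_pos: [455.7, -143.3, 114.0]
tool_rot: [-3.141, -0.001, -0.213]
force: [-0.3, 0.2, -0.3]
width: 85.4
```

Call:
apply_moves:
  series:
    - [[0, 0, 0, 0, 0, 0], [0, 0, 0, 0, 0, 0], [0, 0, 0, 0, 0, 0], [0, 0, 0, 0, 0, 0], [0, 0, 0, 0, 0, 0]]

```text
clock: 34.38
eef_pos: [455.3, -144.4, 113.3]
tool_rot: [-3.142, 0.0, -0.211]
force: [0.3, 0.6, -0.5]
width: 85.3
```

```bash
python3 - <<'E'
from h import *
s=ctrl.read_state();print({k:np.round(s[k],3).tolist() for k in("clock","qpos","eef_pos","tool_rot","width")})
ci=viewer.camera_info("wrist");im=viewer.get_image("wrist")
P=[[455.6+31*np.cos(t),-144+31*np.sin(t),36] for t in np.linspace(0,2*np.pi,25)]
for q in w2px("wrist",P,ci):cv2.circle(im,tuple(np.round(q).astype(int).tolist()),1,(0,0,255),-1)
cv2.imwrite("pics/w6.png",im)
go((455.6,-144,6,-12,1))
E
```

```text
{'clock': 34.375, 'qpos': [0.128, 0.585, 0.175, 2.102, -0.214, 0.471, 0.255], 'eef_pos': [455.29, -144.45, 113.33], 'tool_rot': [-3.142, 0.0, -0.211], 'width': 85.25}
[[[0,0,0.43,0,0,0],[0,0,0.43,0,0,0],[0,0,0.43,0,0,0],[0,0,0.43,0,0,-0.01],[0.01,-0.01,0.43,0,0,0]]]
-- end [ 455.8 -144.     5.8]
```

View pics/w6.png

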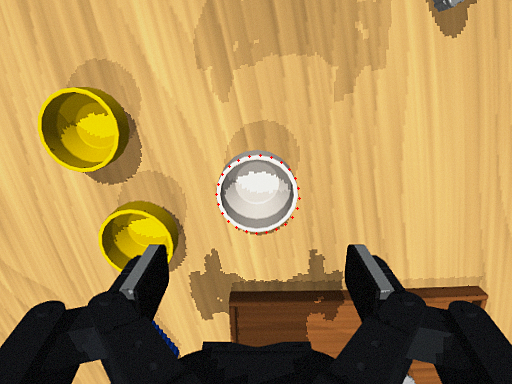

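The white bowl at (257,193) matches the predicted rim, and the left finger clears the yellow bowl by about 15 mm. I'll descend and grip.

Call:
apply_moves:
  series:
    - [[0, 0, 0.43, 0, 0, 0], [0, 0, 0.43, 0, 0, 0], [0, 0, 0.43, 0, 0, 0], [0, 0, 0.43, 0, 0, 0], [0, 0, 0.43, 0, 0, 0]]

```text
clock: 35.05
eef_pos: [455.4, -144.3, 5.2]
tool_rot: [-3.141, 0.0, -0.21]
force: [2.9, -1.7, -0.7]
width: 85.4
```

Call:
apply_moves:
  series:
    - [[0, 0, 0, 0, 0, 0], [0, 0, 0, 0, 0, 0], [0, 0, 0, 0, 0, 0], [0, 0, 0, 0, 0, 0], [0, 0, 0, 0, 0, 0]]
  claw: -1

```text
clock: 35.67
eef_pos: [455.6, -144.2, 6.2]
tool_rot: [-3.142, -0.0, -0.21]
force: [0.4, 0.1, -1.0]
width: 59.6
```

Call:
apply_moves:
  series:
    - [[0, 0, 0, 0, 0, 0], [0, 0, 0, 0, 0, 0], [0, 0, -0.1, 0, 0, 0], [0, 0, -0.1, 0, 0, 0], [0, 0, 0, 0, 0, 0]]

```text
clock: 36.3
eef_pos: [455.6, -144.2, 16.2]
tool_rot: [3.141, -0.0, -0.21]
force: [0.8, 0.3, -1.1]
width: 59.3
```

```bash
python3 - <<'E'
from h import *
go((455.6,-144,110,-12,1),(471,-314.5,110,-12,1),(471,-314.5,30,-12,1))
E
```

```text
[[[0,0,-0.38,0,0,0],[0,0,-0.37,0,0,0],[0,0,-0.38,0,0,0],[0,0,-0.37,0,0,0],[0,0,-0.38,0,0,-0.01]]]
-- end [ 455.5 -144.2  110.2]
[[[0.2,0.65,0,0,0,0],[0.2,0.65,0,0,0,0],[0.2,0.66,0,0,0,0],[0.21,0.65,0,0,0,0],[0.2,0.66,0.01,0,0,0]]]
-- end [ 471.  -314.6  109.8]
[[[0,0,0.32,0,0,0],[0,0,0.32,0,0,0],[0,0,0.32,0,0,0],[0,0,0.32,0,0,0],[0,0,0.32,0,0,0]]]
-- end [ 471.  -314.6   29.8]
```

Call:
apply_moves:
  series:
    - [[0, 0, -0.3, 0, 0, 0], [0, 0, -0.38, 0, 0, 0], [0, 0, -0.4, 0, 0, 0], [0, 0, -0.4, 0, 0, 0], [0, 0, -0.4, 0, 0, 0]]

```text
clock: 36.92
eef_pos: [455.2, -144.1, 111.3]
tool_rot: [-3.141, -0.0, -0.211]
force: [-0.4, -0.4, -0.1]
width: 59.5
```

Call:
apply_moves:
  series:
    - [[0.2, 0.65, 0, 0, 0, 0], [0.2, 0.65, 0, 0, 0, 0], [0.2, 0.66, 0, 0, 0, 0], [0.21, 0.65, 0, 0, 0, 0], [0.2, 0.66, 0, 0, 0, 0]]

```text
clock: 37.55
eef_pos: [470.5, -315.4, 110.7]
tool_rot: [-3.142, 0.0, -0.21]
force: [0.7, 0.2, -1.5]
width: 59.3
```

Call:
apply_moves:
  series:
    - [[0, 0, 0.35, 0, 0, 0], [0, 0, 0.4, 0, 0, 0], [0, 0, 0.4, 0, 0, 0], [0, 0, 0.4, 0, 0, 0], [0, 0, 0, 0, 0, 0]]

```text
clock: 38.17
eef_pos: [469.3, -312.5, 31.2]
tool_rot: [-3.139, 0.004, -0.21]
force: [-0.1, -0.1, -1.1]
width: 59.6
```

```bash
python3 - <<'E'
from h import *
w=viewer.get_image("wrist");cv2.imwrite("pics/w7.png",w)
E
```

```text
(no output)
```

View pics/w7.png

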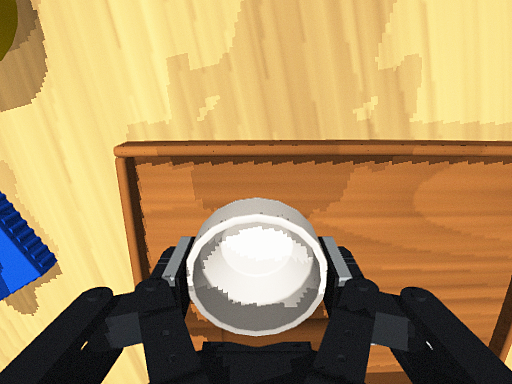

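The bowl is upright and over the floor with the upper and left walls clear. I'll shift it 5 mm right and lower it.

Call:
apply_moves:
  series:
    - [[0.1, 0, 0.1, 0, 0, 0], [0, 0, 0.1, 0, 0, 0], [0, 0, 0.1, 0, 0, 0], [0, 0, 0.03, 0, 0, 0], [0, 0, 0, 0, 0, 0]]

```text
clock: 38.85
eef_pos: [475.3, -315.6, 15.8]
tool_rot: [-3.141, 0.001, -0.211]
force: [0.5, 0.8, -0.7]
width: 59.5
```

Call:
apply_moves:
  series:
    - [[0, 0, 0.02, 0, 0, 0], [0, 0, 0.02, 0, 0, 0], [0, 0, 0, 0, 0, 0], [0, 0, 0, 0, 0, 0], [0, 0, 0, 0, 0, 0]]

```text
clock: 39.48
eef_pos: [475.5, -315.6, 13.9]
tool_rot: [3.142, 0.0, -0.21]
force: [1.6, 0.5, -1.0]
width: 59.4
```

Call:
apply_moves:
  series:
    - [[0, 0, 0.02, 0, 0, 0], [0, 0, 0.02, 0, 0, 0], [0, 0, 0, 0, 0, 0], [0, 0, 0, 0, 0, 0], [0, 0, 0, 0, 0, 0]]

```text
clock: 40.1
eef_pos: [475.5, -315.6, 11.9]
tool_rot: [3.142, 0.0, -0.21]
force: [-0.2, 0.8, -1.2]
width: 59.5
```

Call:
apply_moves:
  series:
    - [[0, 0, 0.02, 0, 0, 0], [0, 0, 0, 0, 0, 0], [0, 0, 0, 0, 0, 0], [0, 0, 0, 0, 0, 0], [0, 0, 0, 0, 0, 0]]

```text
clock: 40.72
eef_pos: [475.6, -315.7, 11.2]
tool_rot: [-3.142, -0.0, -0.21]
force: [-1.1, 1.2, 4.8]
width: 59.4
```

Contact at 4.8 N. I'll release, lift and go to the square stamp.

Call:
apply_moves:
  series:
    - [[0, 0, 0, 0, 0, 0], [0, 0, 0, 0, 0, 0], [0, 0, 0, 0, 0, 0], [0, 0, 0, 0, 0, 0], [0, 0, -0.05, 0, 0, 0]]
  claw: 0.7

```text
clock: 41.35
eef_pos: [475.3, -315.5, 13.3]
tool_rot: [-3.141, 0.001, -0.21]
force: [0.5, 0.5, -0.3]
width: 72.5
```

Call:
apply_moves:
  series:
    - [[0, 0, -0.2, 0, 0, 0], [0, 0, -0.7, 0, 0, 0], [0, 0, -0.7, 0, 0, 0], [0, 0, -0.7, 0, 0, 0], [0, 0, -0.7, 0, 0, 0]]

```text
clock: 41.98
eef_pos: [475.5, -315.6, 165.3]
tool_rot: [3.141, -0.0, -0.21]
force: [0.1, 0.1, -0.6]
width: 72.3
```

```bash
python3 - <<'E'
from h import *
go((634,-3.3,150,22.8,2))
E
```

```text
[[[0.18,-0.68,0.03,0,0,-0.58],[0.22,-0.66,0.03,0,0,-0.58],[0.26,-0.65,0.03,0,0,-0.58],[0.3,-0.63,0.03,0,0,-0.58],[0.34,-0.61,0.03,0,0,-0.58]]]
[[[0.37,-0.59,0.03,0,0,-0.58],[0.41,-0.57,0.03,0,0,-0.58],[0.44,-0.55,0.03,0,0,-0.58],[0.48,-0.52,0.03,0,0,-0.58],[0.5,-0.48,0.04,0,0,-0.59]]]
-- end [633.8  -3.5 149.8]
```

Call:
apply_moves:
  series:
    - [[0.18, -0.68, 0.03, 0, 0, -0.58], [0.22, -0.66, 0.03, 0, 0, -0.58], [0.26, -0.65, 0.03, 0, 0, -0.58], [0.3, -0.63, 0.03, 0, 0, -0.58], [0.34, -0.61, 0.03, 0, 0, -0.58]]
  claw: 0.4

```text
clock: 42.6
eef_pos: [555.4, -159.0, 156.6]
tool_rot: [3.141, -0.001, 0.095]
force: [-0.2, -0.3, -0.3]
width: 59.8
```

Call:
apply_moves:
  series:
    - [[0.37, -0.59, 0.03, 0, 0, -0.58], [0.41, -0.57, 0.03, 0, 0, -0.58], [0.44, -0.55, 0.03, 0, 0, -0.58], [0.48, -0.52, 0.03, 0, 0, -0.58], [0.5, -0.48, 0.04, 0, 0, -0.59]]

```text
clock: 43.22
eef_pos: [634.3, -2.5, 148.7]
tool_rot: [3.141, -0.0, 0.4]
force: [0.4, 0.1, 0.7]
width: 59.8
```

Call:
apply_moves:
  series:
    - [[0, 0, 0, 0, 0, 0], [0, 0, 0, 0, 0, 0], [0, 0, 0, 0, 0, 0], [0, 0, 0, 0, 0, 0], [0, 0, 0, 0, 0, 0]]

```text
clock: 43.85
eef_pos: [633.7, -4.1, 147.9]
tool_rot: [-3.142, 0.0, 0.397]
force: [-0.7, 0.0, -0.0]
width: 59.9
```

```bash
python3 - <<'E'
from h import *
s=ctrl.read_state();print({k:np.round(s[k],3).tolist() for k in("clock","qpos","eef_pos","tool_rot","width")})
ci=viewer.camera_info("wrist");im=viewer.get_image("wrist")
b=np.array([634,-3.3,0]);a=np.radians(22.8)
P=[b+[29*np.cos(a+k)*2**.5,29*np.sin(a+k)*2**.5,18] for k in np.pi*np.array([.25,.75,1.25,1.75])]+[b+[0,0,84]]
P=w2px("wrist",P,ci);print(P.round())
for q in P:cv2.circle(im,tuple(np.round(q).astype(int).tolist()),2,(0,0,255),-1)
cv2.imwrite("pics/w8.png",im)
t=viewer.get_image("top");cv2.imwrite("pics/t3.png",t)
go((634,-3.3,36,22.8,1))
E
```

```text
{'clock': 43.85, 'qpos': [-0.184, 0.712, 0.245, 1.65, -0.221, 0.808, 0.554], 'eef_pos': [633.679, -4.105, 147.946], 'tool_rot': [-3.142, 0.0, 0.397], 'width': 59.91}
[[290. 145.]
 [225. 145.]
 [227. 206.]
 [288. 206.]
 [258. 203.]]
[[[0,0,0.45,0,0,0],[0,0,0.45,0,0,0],[0,0,0.45,0,0,0],[0,0,0.44,0,0,0],[0.01,-0.01,0.45,0,0,0]]]
-- end [634.   -3.1  35.9]
```

View pics/w8.png

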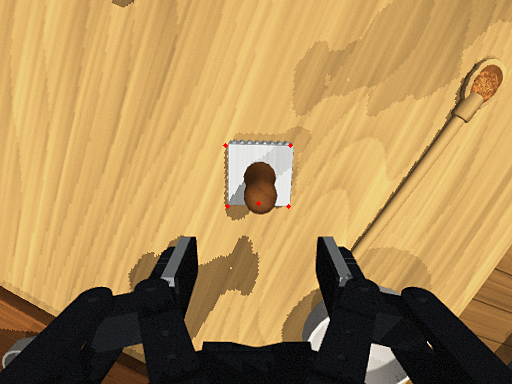

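The stamp outline (red) matches within 2 px. I'll descend to handle height and grip.

Call:
apply_moves:
  series:
    - [[0, 0, 0.45, 0, 0, 0], [0, 0, 0.45, 0, 0, 0], [0, 0, 0.45, 0, 0, 0], [0, 0, 0.44, 0, 0, 0], [0.02, 0, 0.45, 0, 0, 0]]

```text
clock: 44.58
eef_pos: [634.8, -3.2, 35.2]
tool_rot: [-3.142, 0.0, 0.398]
force: [1.1, -0.2, -0.3]
width: 59.9
```

Call:
apply_moves:
  series:
    - [[0, 0, 0, 0, 0, 0], [0, 0, 0, 0, 0, 0], [0, 0, 0, 0, 0, 0], [0, 0, 0, 0, 0, 0], [0, 0, 0, 0, 0, 0]]
  claw: -1

```text
clock: 45.2
eef_pos: [635.2, -3.1, 36.7]
tool_rot: [3.141, -0.001, 0.398]
force: [-0.0, 0.6, 3.8]
width: 21.3
```

Call:
apply_moves:
  series:
    - [[0, 0, 0, 0, 0, 0], [0, 0, 0, 0, 0, 0], [0, 0, -0.1, 0, 0, 0], [0, 0, -0.1, 0, 0, 0], [0, 0, 0, 0, 0, 0]]

```text
clock: 45.82
eef_pos: [635.0, -3.1, 46.2]
tool_rot: [3.141, -0.0, 0.398]
force: [0.1, 0.3, -1.1]
width: 21.7
```

```bash
python3 - <<'E'
from h import *
go((634,-3.5,125,22.8,1),(577.5,-337,125,-12,2),(577.5,-337,65,-12,1))
E
```

```text
[[[0,0,-0.32,0,0,0],[0,0,-0.31,0,0,0],[-0.01,0,-0.32,0,0,0],[0,0,-0.31,0,0,0],[-0.01,0,-0.32,0,0,0]]]
-- end [634.   -3.5 125.2]
[[[-0.36,0.57,0,0,0,0.58],[-0.33,0.59,0,0,0,0.58],[-0.29,0.61,0,0,0,0.58],[-0.25,0.63,0,0,0,0.58],[-0.22,0.64,0,0,0,0.58]]]
[[[-0.17,0.65,0,0,0,0.58],[-0.14,0.66,0,0,0,0.58],[-0.09,0.67,0,0,0,0.58],[-0.06,0.68,0,0,0,0.58],[-0.01,0.68,0,0,0,0.58]]]
-- end [ 577.4 -337.   125.2]
[[[0,0,0.24,0,0,0],[0,0,0.24,0,0,0],[0,0,0.24,0,0,0],[0,0,0.24,0,0,0],[0,0,0.24,0,0,0]]]
-- end [ 577.5 -337.    65.2]
```

The stamp is held: 21.5 mm read plus the usual 2 mm bias gives about 23 mm. I'll carry it to the tray.

Call:
apply_moves:
  series:
    - [[0, 0, -0.32, 0, 0, 0], [0, 0, -0.31, 0, 0, 0], [-0.01, 0, -0.32, 0, 0, 0], [0, 0, -0.31, 0, 0, 0], [-0.01, 0, -0.32, 0, 0, 0]]

```text
clock: 46.45
eef_pos: [633.9, -3.5, 126.2]
tool_rot: [-3.142, -0.0, 0.398]
force: [-0.3, -1.1, -1.3]
width: 21.9
```

Call:
apply_moves:
  series:
    - [[-0.36, 0.57, 0, 0, 0, 0.58], [-0.33, 0.59, 0, 0, 0, 0.58], [-0.29, 0.61, 0, 0, 0, 0.58], [-0.25, 0.63, 0, 0, 0, 0.58], [-0.22, 0.64, 0, 0, 0, 0.58]]

```text
clock: 47.08
eef_pos: [605.3, -171.1, 125.6]
tool_rot: [-3.141, -0.0, 0.092]
force: [0.4, -0.5, -0.0]
width: 21.5
```

Call:
apply_moves:
  series:
    - [[-0.17, 0.65, 0, 0, 0, 0.58], [-0.14, 0.66, 0, 0, 0, 0.58], [-0.09, 0.67, 0, 0, 0, 0.58], [-0.06, 0.68, 0, 0, 0, 0.58], [-0.01, 0.68, 0, 0, 0, 0.58]]

```text
clock: 47.7
eef_pos: [577.1, -338.0, 125.5]
tool_rot: [-3.141, -0.0, -0.211]
force: [0.5, 0.0, -0.2]
width: 21.7
```

Call:
apply_moves:
  series:
    - [[0, 0, 0.28, 0, 0, 0], [0, 0, 0.28, 0, 0, 0], [0, 0, 0.28, 0, 0, 0], [0, 0, 0.28, 0, 0, 0], [0, 0, 0, 0, 0, 0]]

```text
clock: 48.32
eef_pos: [576.5, -335.7, 67.1]
tool_rot: [-3.14, 0.003, -0.208]
force: [-0.3, -0.1, -1.8]
width: 21.8
```

```bash
python3 - <<'E'
from h import *
w=viewer.get_image("wrist");s=viewer.get_image("side")
p=w2px("side",[[545,-350,30]])[0];print(p)
x,y=int(p[0]),int(p[1]);c=s[max(0,y-60):y+70,max(0,x-65):x+65]
cv2.imwrite("pics/w9.png",np.hstack([cv2.resize(c,(380,380)),cv2.resize(w[90:384,60:430],(420,380))]))
E
```

```text
[306.15136809 115.57985048]
```

View pics/w9.png

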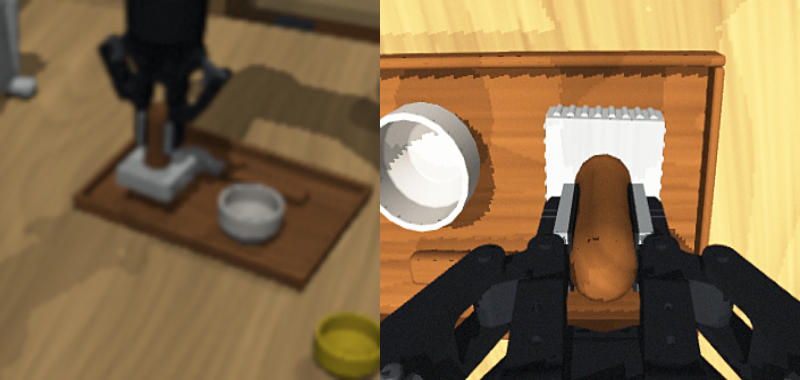

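The stamp is level and aligned, between the bowl and the right wall and clear of the wheel. I'll lower it.

Call:
apply_moves:
  series:
    - [[0, 0, 0.15, 0, 0, 0], [0, 0, 0.15, 0, 0, 0], [0, 0, 0.1, 0, 0, 0], [0, 0, 0.03, 0, 0, 0], [0, 0, 0, 0, 0, 0]]

```text
clock: 49.05
eef_pos: [577.2, -337.1, 47.3]
tool_rot: [3.142, 0.0, -0.209]
force: [0.5, 0.2, -1.5]
width: 21.4
```

Call:
apply_moves:
  series:
    - [[0, 0, 0.02, 0, 0, 0], [0, 0, 0.02, 0, 0, 0], [0, 0, 0, 0, 0, 0], [0, 0, 0, 0, 0, 0], [0, 0, 0, 0, 0, 0]]

```text
clock: 49.68
eef_pos: [577.3, -337.0, 45.4]
tool_rot: [3.142, 0.0, -0.209]
force: [-0.2, 0.3, -1.3]
width: 21.7
```

Call:
apply_moves:
  series:
    - [[0, 0, 0.02, 0, 0, 0], [0, 0, 0.02, 0, 0, 0], [0, 0, 0.01, 0, 0, 0], [0, 0, 0, 0, 0, 0], [0, 0, 0, 0, 0, 0]]

```text
clock: 50.3
eef_pos: [577.2, -337.0, 42.8]
tool_rot: [-3.142, 0.0, -0.209]
force: [0.3, 0.0, -1.2]
width: 21.6
```

Call:
apply_moves:
  series:
    - [[0, 0, 0.02, 0, 0, 0], [0, 0, 0, 0, 0, 0], [0, 0, 0, 0, 0, 0], [0, 0, 0, 0, 0, 0], [0, 0, 0, 0, 0, 0]]

```text
clock: 50.92
eef_pos: [577.2, -337.0, 41.9]
tool_rot: [3.142, 0.0, -0.209]
force: [-0.2, 0.1, -0.6]
width: 21.4
```

Call:
apply_moves:
  series:
    - [[0, 0, 0.02, 0, 0, 0], [0, 0, 0, 0, 0, 0], [0, 0, 0, 0, 0, 0], [0, 0, 0, 0, 0, 0], [0, 0, 0, 0, 0, 0]]

```text
clock: 51.55
eef_pos: [577.4, -337.0, 41.7]
tool_rot: [-3.141, -0.0, -0.209]
force: [-1.7, 1.8, 5.9]
width: 21.5
```

Contact at 5.9 N. I'll release and rise, then move away to give the top camera a clear view.

Call:
apply_moves:
  series:
    - [[0, 0, 0, 0, 0, 0], [0, 0, 0, 0, 0, 0], [0, 0, 0, 0, 0, 0], [0, 0, 0, 0, 0, 0], [0, 0, 0, 0, 0, 0]]
  claw: 0.1

```text
clock: 52.18
eef_pos: [577.2, -337.0, 40.8]
tool_rot: [-3.142, 0.0, -0.209]
force: [-0.4, 0.5, 0.2]
width: 47.4
```

Call:
apply_moves:
  series:
    - [[0, 0, -0.5, 0, 0, 0], [0, 0, -0.9, 0, 0, 0], [0, 0, -0.9, 0, 0, 0], [0, 0, -0.9, 0, 0, 0], [0, 0, -0.4, 0, 0, 0]]

```text
clock: 52.8
eef_pos: [578.2, -338.0, 224.2]
tool_rot: [3.14, -0.004, -0.21]
force: [0.2, -0.1, 0.2]
width: 47.1
```

Call:
apply_moves:
  series:
    - [[-0.2, -0.85, 0, 0, 0, 0], [-0.2, -0.85, 0, 0, 0, 0], [-0.2, -0.85, 0, 0, 0, 0], [-0.2, -0.85, 0, 0, 0, 0], [-0.2, -0.85, 0, 0, 0, 0]]

```text
clock: 53.42
eef_pos: [572.4, -117.3, 221.0]
tool_rot: [-3.141, -0.0, -0.209]
force: [0.1, 0.5, -0.2]
width: 47.4
```

```bash
python3 - <<'E'
from h import *
t=viewer.get_image("top");s=viewer.get_image("side");cv2.imwrite("pics/t4.png",t)
a=cv2.resize(t[140:270,335:445],None,fx=3,fy=3,interpolation=cv2.INTER_CUBIC)
b=cv2.resize(t[150:255,50:160],None,fx=3,fy=3,interpolation=cv2.INTER_CUBIC)
b=cv2.copyMakeBorder(b,0,a.shape[0]-b.shape[0],0,0,cv2.BORDER_CONSTANT)
c=cv2.resize(s,(267,200));d=np.zeros((200,a.shape[1]+b.shape[1],3),np.uint8)
t2=cv2.resize(t,(267,200));d[:,:267]=c;d[:,300:567]=t2
cv2.imwrite("pics/final.png",np.vstack([np.hstack([a,b]),d]))
for n in["small_bowl","square_stamp","pastry_wheel","ridged_board","dowel","round_stamp","large_bowl","wooden_spoon"]:
    print(n,[(round(d["score"],2),np.round(px2w("top",d["location"][0]*512,d["location"][1]*384,10))[:2].tolist()) for d in viewer.find_in("top",n)])
E
```

```text
small_bowl [(0.58, [341.0, -57.0])]
square_stamp []
pastry_wheel [(0.64, [495.0, -405.0])]
ridged_board [(0.96, [536.0, 327.0]), (0.4, [485.0, -402.0])]
dowel [(0.63, [505.0, 381.0])]
round_stamp [(0.74, [469.0, 148.0])]
large_bowl [(0.74, [812.0, -125.0])]
wooden_spoon [(0.78, [784.0, 103.0])]
```

View pics/final.png

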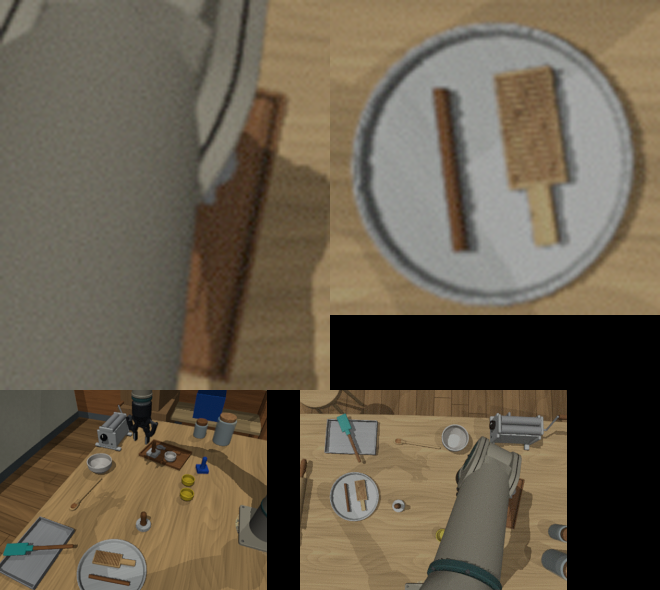

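The pan holds the board, ridges up, and the dowel, lying apart and flat. The arm still hides the tray from the top camera, so I'll move it aside and check the tray with the detectors.

Call:
apply_moves:
  series:
    - [[-0.2, -0.85, 0, 0, 0, 0], [-0.2, -0.85, 0, 0, 0, 0], [-0.2, -0.85, 0, 0, 0, 0], [-0.2, -0.85, 0, 0, 0, 0], [-0.2, -0.85, 0, 0, 0, 0]]

```text
clock: 54.55
eef_pos: [567.9, 100.1, 220.9]
tool_rot: [3.142, -0.0, -0.211]
force: [-0.2, 0.5, 0.2]
width: 47.0
```

Call:
apply_moves:
  series:
    - [[-0.2, -0.3, 0, 0, 0, 0], [0, 0, 0, 0, 0, 0], [0, 0, 0, 0, 0, 0], [0, 0, 0, 0, 0, 0], [0, 0, 0, 0, 0, 0]]

```text
clock: 55.18
eef_pos: [561.4, 115.0, 221.0]
tool_rot: [3.141, -0.0, -0.211]
force: [0.3, -0.6, -0.4]
width: 46.8
```

```bash
python3 - <<'E'
from h import *
a=np.radians(-12);R=np.array([[np.cos(a),np.sin(a)],[-np.sin(a),np.cos(a)]])
z={"small_bowl":25,"square_stamp":40,"pastry_wheel":12,"round_stamp":40,"large_bowl":10,"wooden_spoon":10}
for cam in("top","side"):
    t=viewer.get_image(cam);cv2.imwrite(f"pics/{cam}5.png",t)
    for n in z:
        print(cam,n,[(round(d["score"],2),(w:=px2w(cam,d["location"][0]*512,d["location"][1]*384,z[n])[:2]).round().tolist(),"tray",(R@(w-[512.5,-359])).round().tolist()) for d in viewer.find_in(cam,n)])
# white/grey (low saturation, bright) blobs in the tray, top view
t=cv2.imread("pics/top5.png");hsv=cv2.cvtColor(t,cv2.COLOR_BGR2HSV)
m=((hsv[...,1]<60)&(hsv[...,2]>90)).astype(np.uint8)
n,l,st,c=cv2.connectedComponentsWithStats(m)
for i in range(1,n):
    if st[i,4]>25 and 335<c[i][0]<445 and 140<c[i][1]<270:print("blob",st[i].tolist(),[(R@(px2w("top",*c[i],zz)[:2]-[512.5,-359])).round().tolist() for zz in(12,23,41)])
E
```

```text
top small_bowl [(0.94, [354.0, -166.0], 'tray', [-195.0, 156.0]), (0.9, [342.0, -67.0], 'tray', [-227.0, 250.0]), (0.61, [480.0, -321.0], 'tray', [-40.0, 31.0]), (0.54, [532.0, 463.0], 'tray', [-152.0, 809.0])]
top square_stamp [(0.79, [572.0, -328.0], 'tray', [51.0, 43.0]), (0.61, [306.0, -289.0], 'tray', [-217.0, 25.0])]
top pastry_wheel [(0.97, [512.0, -400.0], 'tray', [8.0, -40.0])]
top round_stamp [(0.81, [467.0, 140.0], 'tray', [-148.0, 478.0])]
top large_bowl [(0.78, [821.0, -123.0], 'tray', [252.0, 294.0]), (0.47, [471.0, 154.0], 'tray', [-148.0, 493.0]), (0.33, [530.0, 463.0], 'tray', [-153.0, 807.0])]
top wooden_spoon [(0.65, [776.0, 97.0], 'tray', [163.0, 501.0])]
side small_bowl [(0.98, [353.0, -155.0], 'tray', [-198.0, 166.0]), (0.89, [335.0, -74.0], 'tray', [-233.0, 242.0]), (0.7, [484.0, -328.0], 'tray', [-35.0, 25.0])]
side square_stamp [(0.76, [300.0, -267.0], 'tray', [-227.0, 45.0]), (0.64, [577.0, -313.0], 'tray', [54.0, 58.0]), (0.5, [758.0, 132.0], 'tray', [138.0, 532.0])]
side pastry_wheel [(0.78, [518.0, -414.0], 'tray', [17.0, -53.0])]
side round_stamp [(0.69, [466.0, 166.0], 'tray', [-155.0, 504.0]), (0.41, [517.0, -326.0], 'tray', [-3.0, 33.0])]
side large_bowl [(0.91, [830.0, -136.0], 'tray', [264.0, 284.0])]
side wooden_spoon [(0.92, [788.0, 107.0], 'tray', [172.0, 513.0])]
blob [364, 171, 30, 29, 457] [[58.0, 38.0], [57.0, 41.0], [54.0, 47.0]]
blob [398, 185, 16, 23, 250] [[52.0, -39.0], [50.0, -34.0], [47.0, -27.0]]
blob [359, 213, 28, 26, 559] [[-43.0, 27.0], [-44.0, 31.0], [-45.0, 37.0]]
```

The blobs in the tray frame agree with the plan: stamp (57,41) mm, wheel disc (52,-39) mm and bowl (-45,37) mm. The things to leave alone read where they were, within detector noise. I'll hand in.

```bash
python3 -c "
from cell import ctrl
print(ctrl.finish_job())"
```

```text
the job is handed in; nothing more can be done
None
```

I made up both kits and handed the job in at about 55.5 s of the 131 s. Each thing was lowered until the force reading showed floor contact (1.6–5.9 N), and only then released.

| Kit | Thing | Position from its tray's centre |
|---|---|---|
| Wooden tray | small bowl | about (-45, 37) mm |
| Wooden tray | square stamp | about (57, 41) mm |
| Wooden tray | pastry wheel | about (0, -39) mm, lying along the tray |
| Round pan | ridged board, ridges up | about 29 mm to one side |
| Round pan | dowel | about 40 mm to the other side |

**Last checks:** The final picture showed the board and dowel flat and apart in the pan. The tray was hidden by the arm in that picture, and my 16 viewings were used up. I checked it instead with the detectors and colour blobs in later top and side pictures, and did not see it by eye after releasing the stamp. Those positions agree with the plan. The last views I had by eye, before each release, showed the bowl, stamp and wheel upright and level.

**Disagreements:**
- Detector centres wandered by 5–20 mm between cameras, most in the side view. It put the stamp at (54, 58) mm and the wheel at (17, -53) mm, still inside the limits.
- The round stamp, large bowl and spoon read where they began within that noise, and the arm did not touch them on purpose.
- The finger opening read about 2 mm too small on every thing I gripped.

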